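# Locate a graphite mould plate in a bench glass press and latch it

### The job

Get the bench press ready: slide the black graphite mould plate fully home on the press bed, its rear long side flush against both brass dowels and its end flush against the red end stop. Then press the orange hold-down lever down until its detent holds it clamped on the plate, and let go. Leave everything else on the bench where it is.

Things in the scene. Friction and masses are not known exactly. Their poses are not given: they have to be found in the camera images.
- press: hand press, green column, bolted down, its open front to the robot's right. Origin: on the table right under the centre of the plate's home place; x from the open front to the column at the rear, y to the end stop, z up. All press mm below are in this frame. Aluminium bed: x -80 to 170, y -175 to 125, top z 20. Column: x 127 to 167, y -22 to 22, to z 203. Tweezers lie on its free rear corner, a gauge on the front corner by the stop
- dowel_a (a point): top centre of one upright brass dowel, diameter 12 mm, z 20 to 58, at press x 46, y -34; its front side is at x 40
- dowel_b (a point): top centre of the other brass dowel, the same, at press x 46, y 34
- stop (a point): red end stop: this point is mid-length on the top edge of its face, at press x 8, y 75, z 44 mm; the face spans x -9 to 25, z 20 to 44, the block y 75 to 91
- rail_end (a point): free end of the yellow guard rail, a fixed round bar of diameter 14 mm, axis at press x -56, z 97, from y -112 to 37. Two 10 mm bars at y -18 and 18 slope from it up and back to x -14, z 185. It hangs just before the plate's home front edge, so an upright tool cannot push that edge home: reach under it, leaning 35 to 45 degrees, fingers pointing down and to the rear
- ram (a point): lowest centre of the fixed steel ram over the bed, at press x 0, y 0, z 122 mm: radius 26 up to z 140, then 12 up to the head. Green head: y -17 to 17, x -18 to 167, z 168 to 203; the ram's end stands 10 mm above it
- plate: loose black graphite plate, three grey round spots on top: 80 (x) by 150 (y) by 32 (z) mm, 0.45 to 0.85 kg. Origin: centre of its underside; axes as the press when home. Starts flat on the bed, 12 to 35 mm short of the dowels, 12 to 28 mm short of the stop, turned up to 0.12 rad. Home: origin at press x 0, y 0, z 20. Slides under a push of 3 to 10 N, squares up on the dowels under 20 N
- lever (a joint): sprung hold-down lever, rad: 0 up (start), about 0.44 down with its rubber foot on the plate's top (0.47 its stop without a plate); its front end goes down. The spring resists with up to about 8 N at the pad; past a crest at about 0.33 the over-centre detent snaps it down and holds it; short of the crest it springs back up
- hinge (a point): lever hinge, axis along the press's y, at press x 85, y 58, z 70 mm, between steel cheeks x 72 to 98, y 43 to 73, up to z 80; behind them a sprung detent strut and its foot, to x 166. The arm, 14 mm wide at y 58, reaches forward over the plate's stop end
- lever_pad (a point): centre of the top of the lever's orange pad (36 x 46 x 10 mm); press down here; it moves with the lever. Press frame at lever angle q, with a = 0.44 - q: x = 85 - 122 cos a + 6 sin a, y = 74, z = 70 + 122 sin a + 6 cos a (mm); z 124 when up, 76 when down
- tweezers: steel tweezers, 118 mm long, lying on the free rear corner of the press bed (bystander); origin: mid-length, at the underside
- gauge: small brass gauge block 22 x 30 x 12 mm lying on the front corner of the press bed, on the end stop's side (bystander); origin: centre of its underside
- paddle: graphite paddle 90 x 60 mm with a brown wooden handle, 235 mm overall, lying on the table (bystander); origin: at the underside, on the shank between blade and handle
- block: upright black steel cylinder, diameter 70, height 75 mm (bystander); origin: centre of its underside
- beadjar: amber glass jar with blue cap, diameter 60, height 80 mm (bystander); origin: centre of its underside
- mug: blue ceramic mug, diameter 76, height 90 mm (bystander); origin: centre of its underside
- tray: open wooden tray 140 x 100 x 30 mm (bystander); origin: centre of its underside
Not all that is in view belongs to the job. Leave any green look-alike of the plate alone.

How it is judged:
By the outcome, as a careful person would: the job done as asked, in the order asked, and still so for the second after the job is handed in, with the robot touching nothing.
It also fails if it takes over 61 s, if anything falls off the work surface, if the arm or the gripper's body presses on something with over 40 N, if the wrist force passes 120 N, or if a joint passes its speed limit or range.

### The arm

A 7-joint arm with a two-finger parallel gripper is mounted at the origin on the work surface. World frame = base frame: x ahead of the robot, y to its left, z up, the work surface at z = 0. Lengths are in m, angles in rad, forces in N, time in s.
With the tool pointing down it reaches from about 0.4 to 0.9 m from the base axis. Payload 5.5 kg.
Tool frame: the origin (TCP) lies at the very end of the fingers, on their centre line; the grasp point (between the pads) lies 19 mm behind it; x points along the fingers, z is the direction in which the jaws open and shut, and the axes are right-handed (so a half turn about x gives the same grasp; the last joint's range is limited). The gripper opens to 85 mm and grips with 20 to 120 N. Pads are 22 mm wide; open, the fingers measure 114 mm over their backs; the gripper's body (76 mm by 85 mm) begins 54 mm behind the grasp point. The pads swing forward as they close: fully open they stand 13 mm farther back than shut.
Start: joints at [-0.963, 0.501, -0.427, 1.55, 0.221, 1.138, -0.21], TCP at [0.22, 0.612, 0.203] pointing down, gripper open.
Joint ranges: [-2.88, 2.88], [-0.31, 2.03], [-1.54, 1.56], [0.2, 2.42], [-1.41, 4.55], [0.19, 2.02], [-2.57, 2.57]. Speed limits (rad/s): [2.57, 2.57, 3.14, 3.14, 3.14, 3.14, 3.14].

### API

Orientations are given as a rotation vector (axis times angle).
In Python, from cell import manip gives the robot as it stands.
- The arm moves only by the tool apply_moves, never from a script. Its argument "steps" is a list of rows, each a list of 6 numbers: the shift along the tool's x, y, z in m, then the turn, a rotation vector about the tool's x, y, z in degrees. In form: [[dx, dy, dz, rx, ry, rz], ...]. A call has 1 to 10 rows; each row is the pose to reach, as a shift and turn from the pose commanded when the call began, along the tool's axes at that moment; what a row does not reach only later rows make up. A row lasts 1/12 s, in which the tool goes at most 41.7 mm and 7.16 degrees, less where a joint would pass 70% of its speed; a pose out of reach is approached as far as the arm can. A call with a gripper value outside its range is refused whole. "grip" is the opening, from -1 (shut) to 1 (fully open), set as the call begins (left out, the last holds). The fingers move at their own pace and stop on an object; "newtons" is the grip in N (left out, the last holds). Time passes only in rows, so rows that repeat a pose let the fingers close. It gives the time, the measured TCP pose, the force and the opening at its end, in the units of the state.
- manip.get_obs(): the state, without advancing time (a new reading comes with each control period).
- manip.snapshot(name): name is "side" or "top"; returns a dict with "img" (480x640x3 uint8, blue, green, red), "range_z" (480x640 float32, m along the optical axis (not along the pixel's ray), 0 where there is no reading), "intrinsics" (3x3 intrinsics, pixels), "distortion" ([k1, k2, p1, p2, k3] as OpenCV has them; the pictures are not rectified), "origin" and "rotation" of the camera in the world. Camera axes: x right, y up, looking along -z (the intrinsics and any distortion apply to the point x, -y, -z); pixel columns grow to the right and rows downward; lengths in m; the calibration is good to about 2 mm. A picture is of the moment at which its call begins.
- manip.finish_job(): hands the job in, once; it reports no verdict.
The state is a dict: "clock": time; "q": joint angles; "qd": joint speeds; "effort": joint torques, N m; "tcp_pos": TCP position; "eef_rot": TCP orientation; "force": force on the tool from outside, world axes, zero at the start; "wrist_torque": the same for the moment, N m; "finger_gap": finger opening in m.
Only numpy, scipy, OpenCV 4.12 (cv2) and the standard library are available. Lean on these libraries where they do the work, as an engineer would, in place of code of your own. Each camera call takes 0.05 s, during which the arm holds its last target.

## Working session

There is one attempt and no reset: what is moved stays moved. The work goes in short steps, Python scripts to look and compute and a tool call to move; the robot and the scene stay as the last step left them, time stands still between calls to the robot, and variables do not carry over. Pictures are saved under pics/ and viewed, and the job is handed in when it is done.

Besides the shell and the picture viewer there is one more tool, called after ">>>" as name(argument=value, ...), one argument or row to a line, values as JSON. apply_moves: Moves the arm, as the interface text tells. Its arguments: {"type":"object","properties":{"steps":{"type":"array"},"grip":{"type":"number"},"newtons":{"type":"number"}},"required":["steps"]}

```bash
ls; mkdir -p pics; python3 - <<'E'
from cell import manip
import cv2,numpy as np,pickle
o=manip.get_obs();print({k:np.round(v,3) for k,v in o.items()})
for n in("side","top"):
    s=manip.snapshot(n);pickle.dump(s,open(f"{n}0.pkl","wb"));cv2.imwrite(f"pics/{n}0.png",s["img"])
    print(n,s["intrinsics"],s["distortion"],s["origin"],s["rotation"])
E
```

```text
pics
{'clock': np.float64(0.0), 'q': array([-0.963,  0.502, -0.427,  1.551,  0.221,  1.138, -0.21 ]), 'qd': array([ 0.   , -0.001, -0.002,  0.001,  0.   ,  0.   ,  0.001]), 'effort': array([-0.0000e+00, -5.6951e+01, -5.8160e+00, -2.8094e+01,  1.1000e-02,
        1.2000e-02, -0.0000e+00]), 'tcp_pos': array([0.22 , 0.611, 0.202]), 'eef_rot': array([-0.953,  1.354,  0.951]), 'force': array([-1.689, -0.621, -1.041]), 'wrist_torque': array([-0.028, -0.006, -0.032]), 'finger_gap': np.float64(0.085)}
side [[451.85965768   0.         327.77897834]
 [  0.         451.85965768 243.04684176]
 [  0.           0.           1.        ]] [-0.00484181  0.          0.          0.          0.        ] [ 0.29871927 -0.66214256  0.93474662] [ 0.67367787 -0.09037612 -0.26874847]
top [[523.87358495   0.         318.45695501]
 [  0.         523.87358495 244.69190615]
 [  0.           0.           1.        ]] [-0.09097404  0.          0.          0.          0.        ] [ 0.35128804 -0.0262313   1.22131527] [ 0.11366397 -0.10332822 -1.57984709]
```

View pics/side0.png

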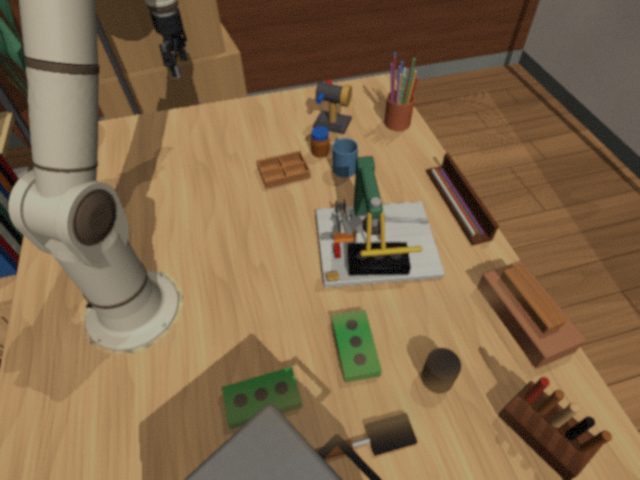

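View pics/top0.png

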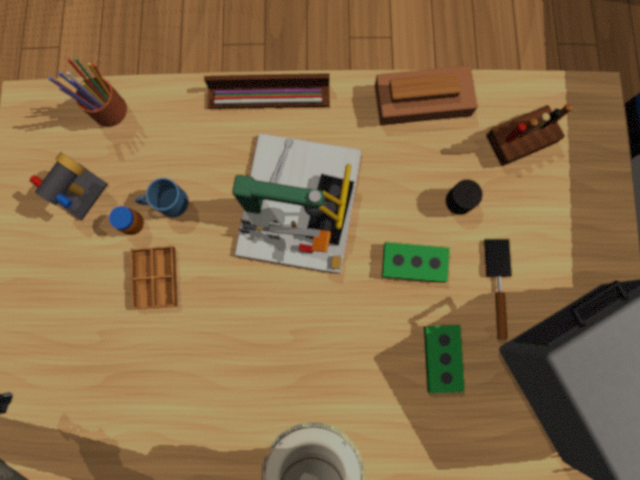

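```bash
cat > h.py <<'E'
import cv2,numpy as np,pickle
from scipy.spatial.transform import Rotation as R
def load(f): return pickle.load(open(f,"rb"))
def cam(s): return R.from_rotvec(s["rotation"]).as_matrix() if np.size(s["rotation"])==3 else np.array(s["rotation"])
F=np.diag([1.,-1,-1])
def proj(s,P):
    P=np.atleast_2d(P).astype(float); C=(P-s["origin"])@cam(s)@F
    return cv2.projectPoints(C,np.zeros(3),np.zeros(3),s["intrinsics"],np.array(s["distortion"]))[0].reshape(-1,2)
def rays(s,uv):
    n=cv2.undistortPoints(np.array(uv,float).reshape(-1,1,2),s["intrinsics"],np.array(s["distortion"])).reshape(-1,2)
    return np.c_[n,np.ones(len(n))]@F@cam(s).T
def atz(s,uv,z):
    r=rays(s,uv); o=np.array(s["origin"]); return o+r*((z-o[2])/r[:,2])[:,None]
def cloud(s):
    h,w=s["range_z"].shape; u,v=np.meshgrid(np.arange(w),np.arange(h))
    r=rays(s,np.c_[u.ravel(),v.ravel()]); return (np.array(s["origin"])+r*s["range_z"].reshape(-1,1)).reshape(h,w,3)
def p2w(T,P):
    x,y,a=T; P=np.atleast_2d(P)/1000.; c,s=np.cos(a),np.sin(a)
    return np.c_[x+c*P[:,0]-s*P[:,1],y+s*P[:,0]+c*P[:,1],P[:,2]]
def w2p(T,P):
    x,y,a=T; P=np.atleast_2d(P); c,s=np.cos(a),np.sin(a); d=P[:,:2]-[x,y]
    return 1000*np.c_[c*d[:,0]+s*d[:,1],-s*d[:,0]+c*d[:,1],P[:,2]]
E
python3 - <<'E'
from h import *
for n,(x0,y0,x1,y1),k in(("top",(220,120,380,285),4.7),("side",(300,145,460,295),5)):
    s=load(n+"0.pkl");c=s["img"][y0:y1,x0:x1];cv2.imwrite(f"pics/{n}0c.png",cv2.resize(c,None,fx=3.6,fy=3.6,interpolation=cv2.INTER_CUBIC))
    X=cloud(s);print(n,X[(200 if n=="top" else 230),::40].round(3))
    bed=(abs(X[...,2]-.02)<.006)&(X[...,0]>.2); print(bed[y0:y1,x0:x1].sum())
E
```

```text
top [[ 0.642  0.769  0.004]
 [ 0.641  0.667 -0.003]
 [ 0.635  0.555  0.014]
 [ 0.635  0.459  0.003]
 [ 0.633  0.36   0.004]
 [ 0.633  0.264 -0.003]
 [ 0.597  0.143  0.15 ]
 [ 0.585  0.056  0.196]
 [ 0.583 -0.024  0.201]
 [ 0.628 -0.12  -0.002]
 [ 0.627 -0.215 -0.003]
 [ 0.626 -0.311 -0.002]
 [ 0.607 -0.384  0.077]
 [ 0.623 -0.506  0.001]
 [ 0.622 -0.604  0.005]
 [ 0.623 -0.709 -0.001]]
7959
side [[-3.410e-01  3.460e-01  9.000e-03]
 [ 2.990e-01 -6.620e-01  9.350e-01]
 [ 3.100e-02 -7.200e-02  3.580e-01]
 [ 6.700e-02 -1.000e-02  2.760e-01]
 [ 7.400e-02  2.370e-01 -4.000e-03]
 [ 1.800e-01  2.030e-01 -1.000e-03]
 [ 2.850e-01  1.740e-01 -2.000e-03]
 [ 3.900e-01  1.440e-01 -3.000e-03]
 [ 4.900e-01  9.700e-02  1.800e-02]
 [ 5.930e-01  6.800e-02  1.700e-02]
 [ 6.940e-01  3.600e-02  2.000e-02]
 [ 8.070e-01  2.100e-02  0.000e+00]
 [ 9.010e-01 -1.900e-02  1.500e-02]
 [ 1.590e+00  4.610e-01 -7.500e-01]
 [ 1.785e+00  4.120e-01 -7.580e-01]
 [ 1.967e+00  3.530e-01 -7.510e-01]]
5661
```

View pics/top0c.png

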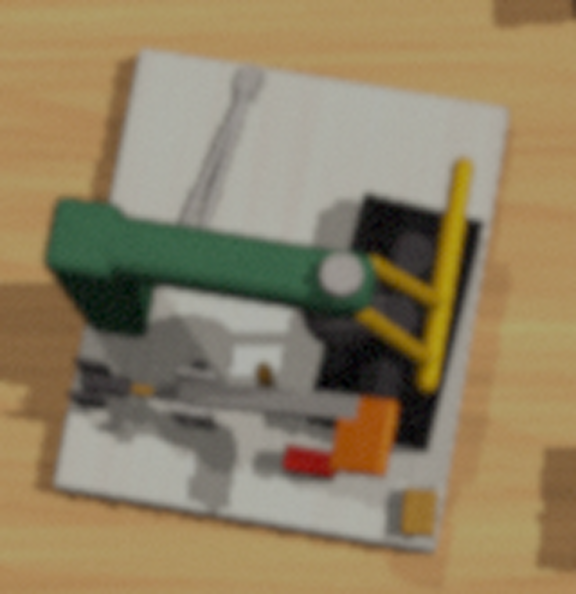

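View pics/side0c.png

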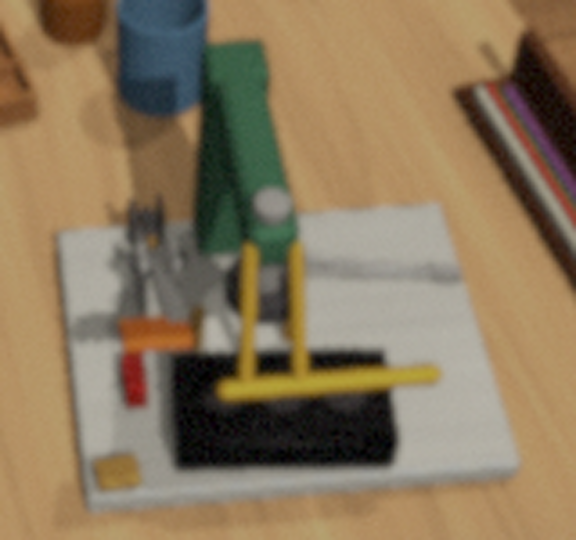

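```bash
cat > fit.py <<'E'
from h import *
from scipy.optimize import least_squares
t,s=load("top0.pkl"),load("side0.pkl")
def cc(l,o): return np.array(l,float)/3.6+o-0.36
K=[[-80,125,20],[170,125,20],[170,-175,20],[-80,-175,20],[-56,-112,97],[-56,37,97],[0,0,213]]
ut=cc([(433,546),(57,486),(140,52),(508,105),(464,160),(428,388),(341,274)],(220,120))
us=cc([(88,500),(58,232),(440,205),(517,463),(437,374),(222,391),(271,205)],(300,145))
def res(p): 
    W=p2w(p,K);return np.r_[(proj(t,W)-ut).ravel(),(proj(s,W)-us).ravel()]
r=least_squares(res,[.58,0,1.5],loss="soft_l1");print(r.x.tolist());print(r.fun.reshape(2,-1,2).round(1))
np.save("press.npy",r.x)
E
python3 fit.py
python3 - <<'E'
from h import *
T=np.load("press.npy")
def box(x0,x1,y0,y1,z): return [(x0,y0,z),(x1,y0,z),(x1,y1,z),(x0,y1,z)]
for n,o in(("top",(220,120)),("side",(300,145))):
    s=load(n+"0.pkl");im=cv2.resize(s["img"][o[1]:o[1]+165,o[0]:o[0]+160],None,fx=3.6,fy=3.6,interpolation=cv2.INTER_CUBIC)
    im=np.clip(im*1.8,0,255).astype(np.uint8)
    for P,c in((box(-80,170,-175,125,20),(255,0,255)),(box(-9,25,75,91,44),(255,255,0)),(box(40,52,-40,-28,58),(0,255,255)),(box(40,52,28,40,58),(0,255,255)),(box(-63,-49,-112,37,97),(0,0,255)),(box(-18,167,-17,17,203),(255,255,255)),(box(-40,40,-75,75,52),(0,255,0))):
        q=(proj(s,p2w(T,P))-o+.36)*3.6
        cv2.polylines(im,[q.round().astype(np.int32)],True,c,1)
    cv2.imwrite(f"pics/{n}0o.png",im)
E
```

```text
[0.5895701677643219, -0.014719265570859678, 1.3923839040360815]
[[[ 1.5  1.4]
  [-0.6  0.2]
  [ 0.  -1.6]
  [ 0.8 -0. ]
  [ 0.5 -1.2]
  [-0.2  0.7]
  [ 0.7 -0.4]]

 [[-0.8 -0.1]
  [-0.9 -0.6]
  [-0.5 -1.2]
  [ 1.3 -0.2]
  [ 1.1 -0.3]
  [-1.8  0.1]
  [ 0.1 -1.4]]]
```

View pics/top0o.png

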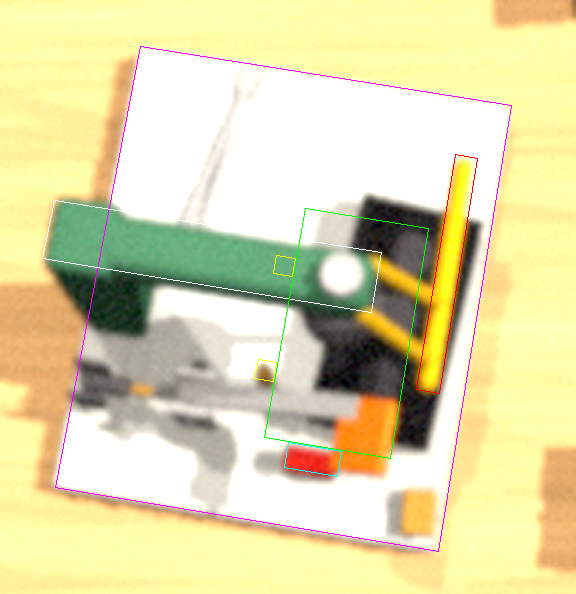

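View pics/side0o.png

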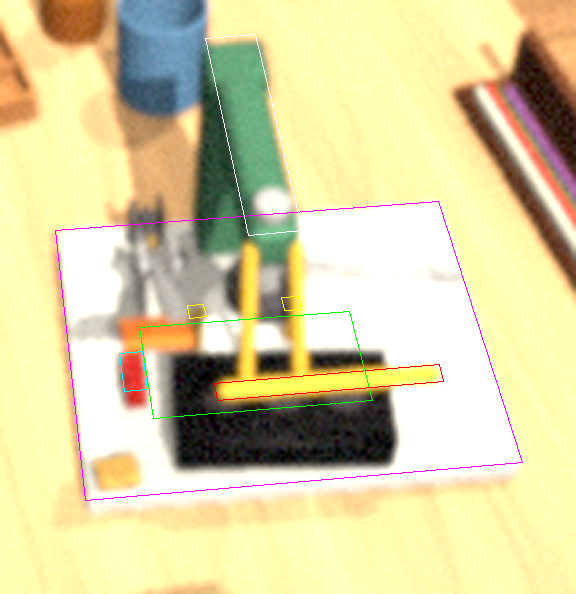

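```bash
cat > plate.py <<'E'
from h import *
from scipy.optimize import least_squares
T=np.load("press.npy");t,s=load("top0.pkl"),load("side0.pkl")
def cc(l,o): return np.array(l,float)/3.6+o-0.36
Kt=np.array([[40,-75,52],[-40,-75,52],[-40,75,52]]);ut=cc([(367,195),(484,221),(430,450)],(220,120))
Ks=np.array([[40,75,52],[40,-75,52],[-40,75,20],[-40,-75,20]]);us=cc([(174,354),(384,350),(178,468),(395,465)],(300,145))
def W(p,K):
    c,q=np.cos(p[2]),np.sin(p[2]); K=K.astype(float); return p2w(T,np.c_[p[0]+c*K[:,0]-q*K[:,1],p[1]+q*K[:,0]+c*K[:,1],K[:,2]])
def res(p): return np.r_[(proj(t,W(p,Kt))-ut).ravel(),(proj(s,W(p,Ks))-us).ravel()]
r=least_squares(res,[-25,-20,0],x_scale=[1,1,.01],loss="soft_l1");print(r.x,r.fun.reshape(-1,2).round(1))
for n,o in(("top",(220,120)),("side",(300,145))):
    v=load(n+"0.pkl");im=cv2.resize(v["img"][o[1]:o[1]+165,o[0]:o[0]+160],None,fx=3.6,fy=3.6,interpolation=cv2.INTER_CUBIC)
    im=np.clip(im*2.5,0,255).astype(np.uint8)
    for z in(20,52):
        q=(proj(v,W(r.x,np.array([(-40,-75,z),(40,-75,z),(40,75,z),(-40,75,z)])))-o+.36)*3.6
        cv2.polylines(im,[q.round().astype(np.int32)],True,(0,255,0),1)
    cv2.imwrite(f"pics/{n}0p.png",im)
E
python3 plate.py
```

```text
[-29.94312739 -14.81777661  -0.08167346] [[-0.5 -1.4]
 [ 0.8 -0.4]
 [ 0.1 -1.3]
 [-1.3 -0.7]
 [ 0.  -0.6]
 [-1.3  1.1]
 [-0.6  0.9]]
```

View pics/top0p.png

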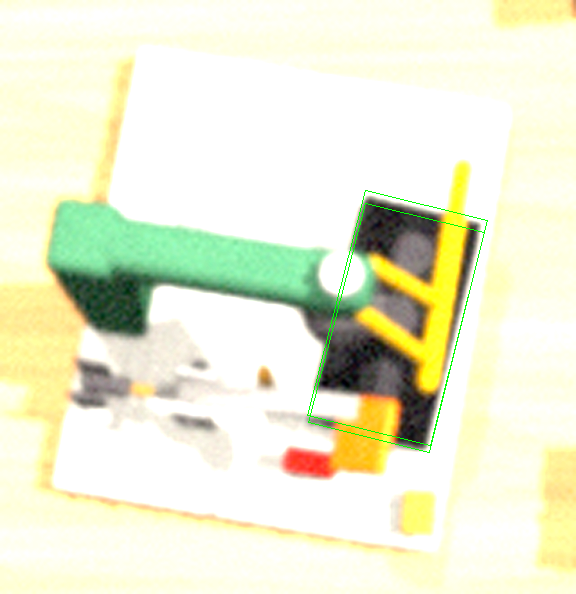

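View pics/side0p.png

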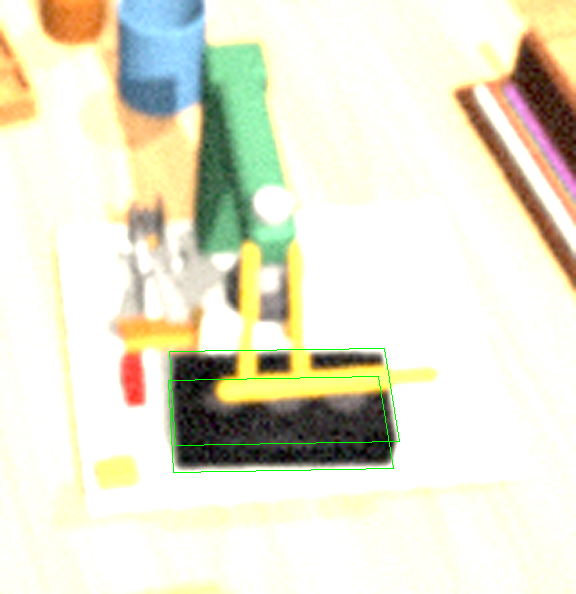

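```bash
cat >> h.py <<'E'
def Rpress(lean,sgn,T,tilt_dir=(1,0)):
    # tool x leans toward press tilt_dir; tool z = sgn*press-perp
    a=T[2]; Rz=np.array([[np.cos(a),-np.sin(a),0],[np.sin(a),np.cos(a),0],[0,0,1]])
    l=np.radians(lean); d=np.array(tilt_dir,float)
    x=np.array([np.sin(l)*d[0],np.sin(l)*d[1],-np.cos(l)]); z=sgn*np.array([-d[1],d[0],0.]); y=np.cross(z,x)
    return Rz@np.c_[x,y,z]
def step(o,Pw,Rw):
    R0=R.from_rotvec(o["eef_rot"]).as_matrix()
    d=R0.T@(np.array(Pw)-o["tcp_pos"]); r=np.degrees(R.from_matrix(R0.T@Rw).as_rotvec())
    return d.round(4),r.round(2)
E
python3 - <<'E'
from h import *
from cell import manip
T=np.load("press.npy");o=manip.get_obs()
print(R.from_rotvec(o["eef_rot"]).as_matrix().round(3))
for sg in(1,-1):
    Rw=Rpress(42,sg,T)
    for P in([-180,0,220],[-150,-15,60],[-90,-15,32]):
        print(sg,P,p2w(T,P).round(3),*step(o,p2w(T,P)[0],Rw))
    print(step(o,[.45,.3,.3],Rpress(0,sg,T)))
E
```

```text
[[-0.001 -0.941  0.338]
 [-0.002  0.338  0.941]
 [-1.     0.    -0.002]]
1 [-180, 0, 220] [[ 0.558 -0.192  0.22 ]] [-0.0168 -0.5896 -0.6415] [-94.53 -36.36 -30.8 ]
1 [-150, -15, 60] [[ 0.578 -0.165  0.06 ]] [ 0.1432 -0.5994 -0.6091] [-94.53 -36.36 -30.8 ]
1 [-90, -15, 32] [[ 0.588 -0.106  0.032]] [ 0.1711 -0.5895 -0.5499] [-94.53 -36.36 -30.8 ]
(array([-0.0975, -0.3221, -0.2151]), array([-9.953e+01, -7.000e-02, -9.000e-02]))
-1 [-180, 0, 220] [[ 0.558 -0.192  0.22 ]] [-0.0168 -0.5896 -0.6415] [ 76.56 -29.48  34.81]
-1 [-150, -15, 60] [[ 0.578 -0.165  0.06 ]] [ 0.1432 -0.5994 -0.6091] [ 76.56 -29.48  34.81]
-1 [-90, -15, 32] [[ 0.588 -0.106  0.032]] [ 0.1711 -0.5895 -0.5499] [ 76.56 -29.48  34.81]
(array([-0.0975, -0.3221, -0.2151]), array([ 8.047e+01, -9.000e-02,  7.000e-02]))
```

>>> apply_moves(
  steps=[
    [-0.1, -0.32, -0.215, 60, 0, 0],
    [-0.1, -0.32, -0.215, 60, 0, 0],
    [-0.1, -0.32, -0.215, 60, 0, 0],
    [-0.1, -0.32, -0.215, 60, 0, 0],
    [-0.1, -0.32, -0.215, 60, 0, 0],
    [-0.1, -0.32, -0.215, 60, 0, 0],
    [-0.1, -0.32, -0.215, 60, 0, 0],
    [-0.1, -0.32, -0.215, 60, 0, 0],
    [-0.1, -0.32, -0.215, 60, 0, 0],
    [-0.1, -0.32, -0.215, 60, 0, 0],
  ],
  grip=-1,
  newtons=40,
)

```text
clock: 0.93
tcp_pos: [0.4515, 0.2962, 0.3042]
eef_rot: [-0.135, 1.565, 0.132]
force: [1.0, 0.3, 0.6]
finger_gap: 0.0002
```

```bash
cat > tgt.py <<'E'
import sys
from h import *
from cell import manip
T=np.load("press.npy");o=manip.get_obs()
# args: x y z lean dirx diry sgn  (press mm)
a=[float(v) for v in sys.argv[1:]]
print("t",o["clock"].round(2),"q",o["q"].round(2),"tcp_w",o["tcp_pos"].round(4),"press",w2p(T,o["tcp_pos"]).round(1)[0],"gap",round(float(o["finger_gap"]),3))
f=o["force"];c,s=np.cos(T[2]),np.sin(T[2]);print("F press",np.round([c*f[0]+s*f[1],-s*f[0]+c*f[1],f[2]],1))
for i in range(0,len(a),7):
    b=a[i:i+7];print(b,*step(o,p2w(T,b[:3])[0],Rpress(b[3],b[6],T,b[4:6])))
E
python3 tgt.py -180 -10 300 20 1 0 -1 -170 -10 150 42 1 0 -1
```

```text
Traceback (most recent call last):
  File "tgt.py", line 7, in <module>
    print("t",o["clock"].round(2),"q",o["q"].round(2),"tcp_w",o["tcp_pos"].round(4),"press",w2p(T,o["tcp_pos"]).round(1)[0],"gap",round(float(o["finger_gap"]),3))
              ^^^^^^^^^^^^^^^^
AttributeError: 'float' object has no attribute 'round'
```

```bash
sed -i 's/o\["clock"\].round(2)/o["clock"]/' tgt.py
python3 tgt.py -180 -10 300 20 1 0 -1 -170 -10 150 42 1 0 -1
```

```text
t 0.9333 q [-0.54  0.19 -0.11  1.71  0.02  1.24 -0.48] tcp_w [0.4515 0.2962 0.3042] press [281.5 191.1 304.2] gap 0.0
F press [ 0.5 -0.9  0.6]
[-180.0, -10.0, 300.0, 20.0, 1.0, 0.0, -1.0] [ 0.0051 -0.5024  0.0313] [19.8  -3.36 19.87]
[-170.0, -10.0, 150.0, 42.0, 1.0, 0.0, -1.0] [ 0.1551 -0.4928  0.0344] [19.12 -7.2  41.64]
```

>>> apply_moves(
  steps=[
    [-0.02, -0.502, 0.03, 20, 0, 5],
    [-0.02, -0.502, 0.03, 20, 0, 5],
    [-0.02, -0.502, 0.03, 20, 0, 5],
    [-0.02, -0.502, 0.03, 20, 0, 5],
    [-0.02, -0.502, 0.03, 20, 0, 5],
    [-0.02, -0.502, 0.03, 20, 0, 5],
    [-0.02, -0.502, 0.03, 20, 0, 5],
    [-0.02, -0.502, 0.03, 20, 0, 5],
    [-0.02, -0.502, 0.03, 20, -3, 20],
    [-0.02, -0.502, 0.03, 20, -3, 20],
  ],
)

```text
clock: 1.77
tcp_pos: [0.546, -0.0928, 0.3204]
eef_rot: [0.376, 1.534, 0.119]
force: [0.6, 0.3, -1.8]
finger_gap: -0.0001
```

```bash
python3 tgt.py -170 -10 150 42 1 0 -1 -140 -10 60 42 1 0 -1 -140 -10 34 42 1 0 -1
```

```text
t 1.7667 q [ 0.11  0.25  0.27  1.65 -0.38  1.34  0.32] tcp_w [ 0.546  -0.0928  0.3204] press [-84.5  29.  320.4] gap -0.0
F press [ 0.4 -0.5 -1.8]
[-170.0, -10.0, 150.0, 42.0, 1.0, 0.0, -1.0] [ 0.1349 -0.1347  0.039 ] [ 0.5  -0.77 23.87]
[-140.0, -10.0, 60.0, 42.0, 1.0, 0.0, -1.0] [ 0.2297 -0.1342  0.0401] [ 0.5  -0.77 23.87]
[-140.0, -10.0, 34.0, 42.0, 1.0, 0.0, -1.0] [ 0.2544 -0.1423  0.0403] [ 0.5  -0.77 23.87]
```

>>> apply_moves(
  steps=[
    [0.04, -0.135, 0.039, 0.5, -0.8, 24],
    [0.06, -0.135, 0.039, 0.5, -0.8, 24],
    [0.09, -0.135, 0.039, 0.5, -0.8, 24],
    [0.135, -0.135, 0.039, 0.5, -0.8, 24],
    [0.135, -0.135, 0.039, 0.5, -0.8, 24],
    [0.18, -0.135, 0.039, 0.5, -0.8, 24],
    [0.229, -0.135, 0.04, 0.5, -0.8, 24],
    [0.245, -0.139, 0.04, 0.5, -0.8, 24],
    [0.252, -0.142, 0.04, 0.5, -0.8, 24],
    [0.252, -0.142, 0.04, 0.5, -0.8, 24],
  ],
)

```text
clock: 2.6
tcp_pos: [0.5685, -0.1572, 0.0326]
eef_rot: [0.707, 1.432, 0.426]
force: [0.1, -0.4, 0.0]
finger_gap: 0.0
```

```bash
python3 tgt.py -95 -12 33 42 1 0 -1 -70 -10 33 42 1 0 -1 -48 -8 33 42 1 0 -1
python3 - <<'E'
from h import *
from cell import manip
s=manip.snapshot("side");pickle.dump(s,open("side1.pkl","wb"))
cv2.imwrite("pics/side1.png",cv2.resize(s["img"][120:320,260:500],None,fx=3,fy=3,interpolation=cv2.INTER_CUBIC))
E
```

```text
t 2.6 q [ 0.48  0.84  0.21  1.65 -0.85  1.24  0.99] tcp_w [ 0.5685 -0.1572  0.0326] press [-144.    -4.5   32.6] gap 0.0
F press [-0.4 -0.1  0. ]
[-95.0, -12.0, 33.0, 42.0, 1.0, 0.0, -1.0] [0.0324 0.0368 0.0071] [-0.69 -0.15  0.09]
[-70.0, -10.0, 33.0, 42.0, 1.0, 0.0, -1.0] [0.0491 0.0554 0.0049] [-0.69 -0.15  0.09]
[-48.0, -8.0, 33.0, 42.0, 1.0, 0.0, -1.0] [0.0638 0.0717 0.0028] [-0.69 -0.15  0.09]
```

View pics/side1.png

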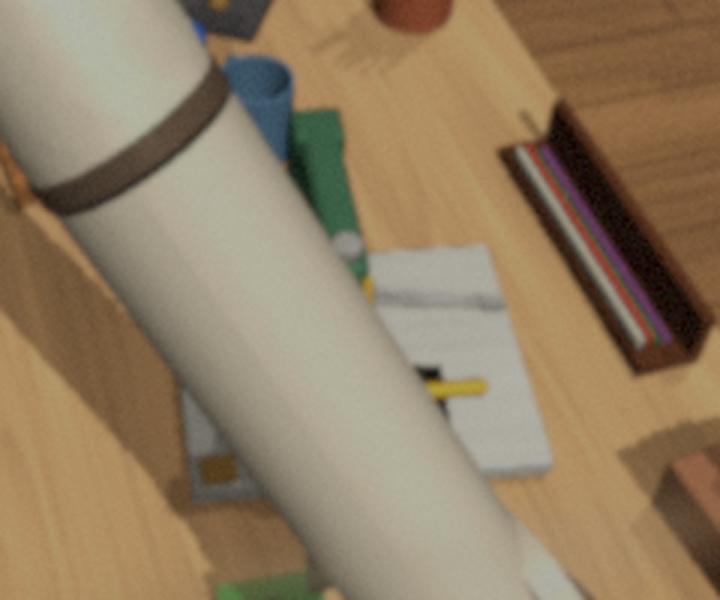

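>>> apply_moves(
  steps=[
    [0.017, 0.019, 0.006, -0.7, 0, 0],
    [0.032, 0.037, 0.007, -0.7, 0, 0],
    [0.035, 0.04, 0.007, -0.7, 0, 0],
    [0.038, 0.043, 0.007, -0.7, 0, 0],
    [0.041, 0.046, 0.007, -0.7, 0, 0],
    [0.044, 0.049, 0.006, -0.7, 0, 0],
    [0.046, 0.052, 0.006, -0.7, 0, 0],
    [0.049, 0.055, 0.005, -0.7, 0, 0],
  ],
)

```text
clock: 3.32
tcp_pos: [0.5891, -0.0879, 0.0355]
eef_rot: [0.694, 1.423, 0.432]
force: [-0.3, -0.4, -0.2]
finger_gap: 0.0003
```

```bash
python3 tgt.py -60 -10 33 42 1 0 -1 -50 -8 33 42 1 0 -1
python3 - <<'E'
from h import *
from cell import manip
s=manip.snapshot("top");pickle.dump(s,open("top1.pkl","wb"))
cv2.imwrite("pics/top1.png",cv2.resize(s["img"][110:290,210:430],None,fx=3.3,fy=3.3,interpolation=cv2.INTER_CUBIC))
E
```

```text
t 3.3167 q [ 0.39  0.8   0.17  1.72 -0.9   1.15  0.96] tcp_w [ 0.5891 -0.0879  0.0355] press [-72.1 -12.5  35.5] gap 0.0
F press [-0.5  0.2 -0.2]
[-60.0, -10.0, 33.0, 42.0, 1.0, 0.0, -1.0] [ 0.01    0.0074 -0.0025] [0.16 0.18 0.25]
[-50.0, -8.0, 33.0, 42.0, 1.0, 0.0, -1.0] [ 0.0166  0.0149 -0.0045] [0.16 0.18 0.25]
```

View pics/top1.png

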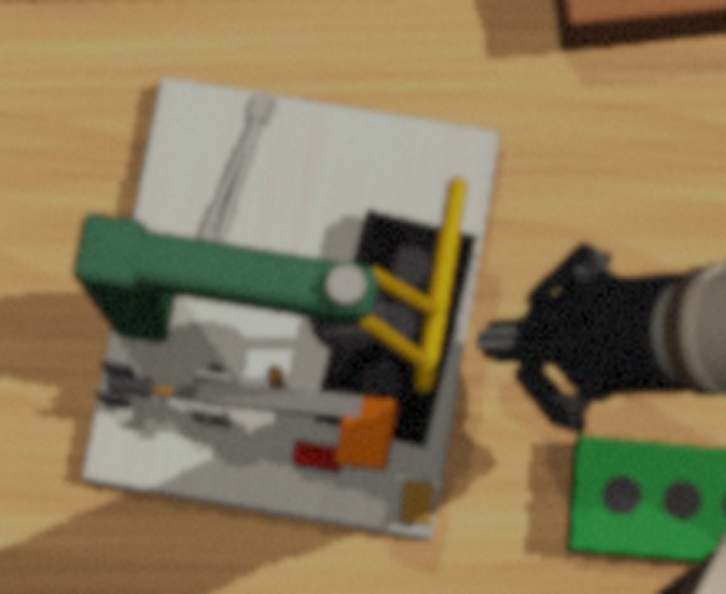

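```bash
python3 - <<'E'
from h import *
T=np.load("press.npy");t=load("top1.pkl")
print(w2p(T,atz(t,[[210+480/3.3,110+338/3.3]],.04)),w2p(T,atz(t,[[210+425/3.3,110+440/3.3],[210+474/3.3,110+237/3.3],[210+497/3.3,110+131/3.3],[210+433/3.3,110+538/3.3]],.02)))
o=proj(t,[[0.5891,-.0879,.0355]]);print((o-[210,110])*3.3)
E
python3 tgt.py -50 -8 33 42 1 0 -1
```

```text
[[-89.13591556 -15.59482276  40.        ]] [[ -63.06811176   58.61082517   20.        ]
 [ -74.06280496  -91.73516243   20.        ]
 [ -78.18983926 -172.3673302    20.        ]
 [ -79.67848833  125.71543583   20.        ]]
[[454.83333363 339.56890185]]
t 3.3667 q [ 0.39  0.8   0.17  1.72 -0.9   1.15  0.96] tcp_w [ 0.5888 -0.0862  0.0355] press [-70.5 -12.   35.5] gap 0.0
F press [ 0.5  0.7 -0.1]
[-50.0, -8.0, 33.0, 42.0, 1.0, 0.0, -1.0] [ 0.0155  0.0137 -0.0039] [0.19 0.09 0.17]
```

```bash
python3 - <<'E'
from h import *
from cell import manip
s=manip.snapshot("top");pickle.dump(s,open("top2.pkl","wb"))
c=cv2.resize(s["img"][180:240,320:400],None,fx=9,fy=9,interpolation=cv2.INTER_CUBIC)
q=((proj(s,manip.get_obs()["tcp_pos"])[0]-[320,180]+.45)*9).astype(int);cv2.circle(c,tuple(map(int,q)),5,(0,0,255),1)
cv2.imwrite("pics/top2.png",np.clip(c*2.,0,255).astype(np.uint8))
X=cloud(s);T=np.load("press.npy")
print(w2p(T,X[212,345:375]).round(0))
E
```

```text
[[ -65.  -10.   52.]
 [ -67.  -11.   52.]
 [ -70.  -18.   18.]
 [ -72.  -17.   24.]
 [ -75.  -19.   19.]
 [ -77.  -19.   18.]
 [ -80.  -24.   -5.]
 [ -82.  -24.   -4.]
 [ -85.  -25.   -4.]
 [ -85.  -10.   67.]
 [ -87.  -10.   70.]
 [ -89.  -10.   71.]
 [ -91.   -9.   77.]
 [ -93.  -10.   77.]
 [ -96.   -9.   80.]
 [ -98.   -9.   82.]
 [-100.  -10.   80.]
 [-102.   -9.   88.]
 [-104.  -10.   86.]
 [-106.   -9.   90.]
 [-108.  -10.   90.]
 [-110.   -8.   97.]
 [-113.  -11.   84.]
 [-115.  -12.   82.]
 [-117.  -12.   84.]
 [-119.  -11.   90.]
 [-121.  -12.   88.]
 [-122.   -6.  118.]
 [-124.   -6.  119.]
 [-128.  -13.   87.]]
```

View pics/top2.png

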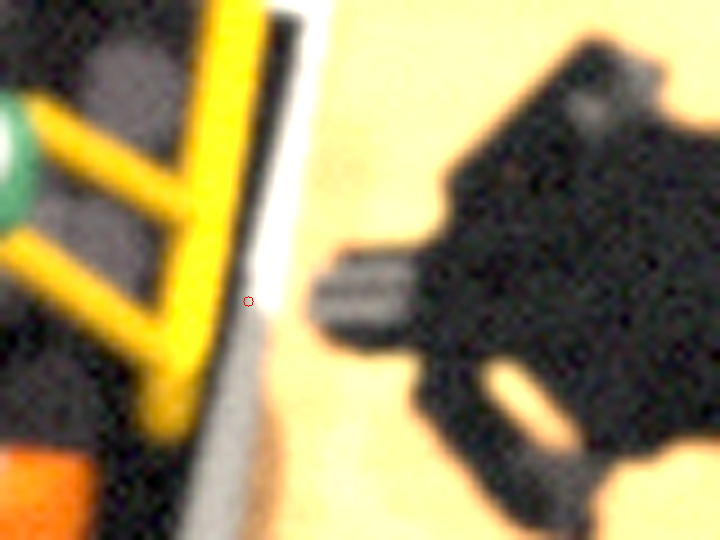

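```bash
python3 - <<'E'
from h import *
s,t=load("side0.pkl"),load("top0.pkl")
R0=R.from_rotvec([-.953,1.354,.951]).as_matrix()
P=[np.array([.22,.611,.202])-d*R0[:,0] for d in(0,.03,.06,.1)]+[np.array([0,0,0.])]
print(proj(s,P).round(0),proj(t,P).round(0))
u,v=proj(s,P)[0].astype(int)
c=cv2.resize(s["img"][0:110,110:240],None,fx=5,fy=5,interpolation=cv2.INTER_CUBIC)
for p in proj(s,P)[:4]: cv2.circle(c,tuple(map(int,(p-[110,0]+.4)*5)),4,(0,0,255),1)
cv2.imwrite("pics/s0tcp.png",np.clip(c*1.6,0,255).astype(np.uint8))
E
```

```text
[[184.  81.]
 [181.  71.]
 [179.  62.]
 [175.  48.]
 [133. 308.]] [[  2. 385.]
 [ -7. 386.]
 [-16. 388.]
 [-30. 391.]
 [313. 473.]]
```

View pics/s0tcp.png

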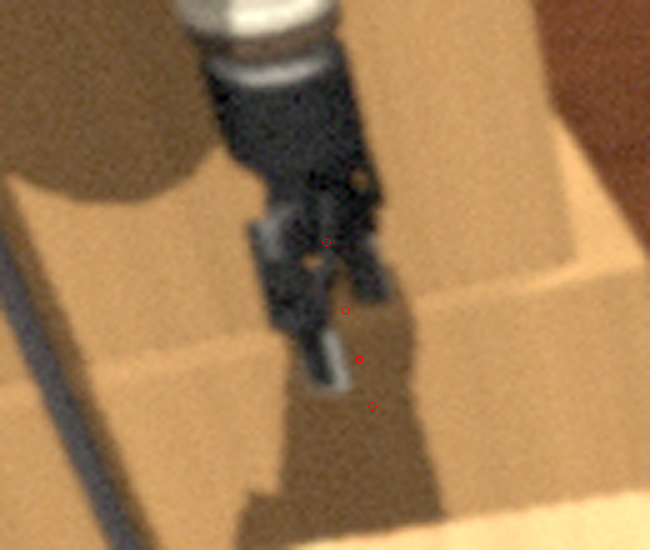

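```bash
python3 - <<'E'
from h import *
from cell import manip
o=manip.get_obs();s=load("top2.pkl");X=cloud(s)[195:232,350:420].reshape(-1,3)
R0=R.from_rotvec(o["eef_rot"]).as_matrix()
L=1000*(X-o["tcp_pos"])@R0
L=L[X[:,2]>.045]
for a in range(-130,-15,6):
    m=(L[:,0]>=a)&(L[:,0]<a+6)
    if m.sum()>3: print(a,m.sum(),"y",np.percentile(L[m,1],[5,50,95]).round(0),"z",np.percentile(L[m,2],[5,50,95]).round(0))
print(o["q"])
E
```

```text
-130 71 y [ 5. 11. 20.] z [-42.  -6.  29.]
-124 63 y [ 5. 11. 20.] z [-42.  -9.  26.]
-118 63 y [ 3. 11. 18.] z [-45. -11.  21.]
-112 49 y [ 6. 14. 18.] z [-44.  -8.  18.]
-106 57 y [-4. 11. 18.] z [-44.  -2.  36.]
-100 59 y [-8. 13. 18.] z [-44.   2.  35.]
-94 55 y [-9. 11. 15.] z [-41. -17.  33.]
-88 103 y [-8.  8. 14.] z [-33.   1.  33.]
-82 83 y [-9. 11. 15.] z [-30.   2.  30.]
-76 41 y [-0. 10. 14.] z [-20.   0.  19.]
-70 21 y [-2.  9. 13.] z [-15.  -1.   4.]
-64 19 y [ 6.  9. 13.] z [-15.  -5.  10.]
-58 28 y [ 5.  8. 13.] z [-15.  -0.  10.]
-52 28 y [-3.  8. 13.] z [-15.  -7.  10.]
-46 20 y [ 4.  8. 13.] z [-14.  -4.  11.]
-40 20 y [ 5.  8. 11.] z [-15.  -2.   9.]
-34 8 y [ 6.  9. 11.] z [-9. -6.  0.]
[ 0.39407395  0.79863817  0.17166078  1.71728781 -0.90022541  1.15427537
  0.96206125]
```

```bash
python3 - <<'E'
s=open("tgt.py").read()
s=s.replace('T=np.load','D=.033;T=np.load')
s=s.replace('for i in range','A=R.from_rotvec(o["eef_rot"]).as_matrix()[:,0];print("tip",w2p(T,o["tcp_pos"]-D*A).round(1)[0])\nfor i in range')
s=s.replace('*step(o,p2w(T,b[:3])[0],Rpress(b[3],b[6],T,b[4:6]))','*step(o,p2w(T,b[:3])[0]+D*Rpress(b[3],b[6],T,b[4:6])[:,0],Rpress(b[3],b[6],T,b[4:6]))')
open("tgt.py","w").write(s)
E
python3 tgt.py -94 -12 33 42 1 0 -1 -80 -12 33 42 1 0 -1 -49 -8 33 42 1 0 -1
```

```text
t 3.4167 q [ 0.39  0.8   0.17  1.72 -0.9   1.15  0.96] tcp_w [ 0.5887 -0.0863  0.0353] press [-70.6 -11.9  35.3] gap 0.0
F press [0.2 0.2 0.4]
tip [-92.6 -11.8  59.9]
[-94.0, -12.0, 33.0, 42.0, 1.0, 0.0, -1.0] [ 0.0191 -0.0189  0.0001] [0.2  0.07 0.17]
[-80.0, -12.0, 33.0, 42.0, 1.0, 0.0, -1.0] [ 0.0285 -0.0085  0.0001] [0.2  0.07 0.17]
[-49.0, -8.0, 33.0, 42.0, 1.0, 0.0, -1.0] [ 0.0491  0.0147 -0.0039] [0.2  0.07 0.17]
```

>>> apply_moves(
  steps=[
    [0.002, -0.002, 0, 0, 0, 0],
    [0.004, -0.004, 0, 0, 0, 0],
    [0.006, -0.006, 0, 0, 0, 0],
    [0.008, -0.008, 0, 0, 0, 0],
    [0.01, -0.01, 0, 0, 0, 0],
    [0.011, -0.011, 0, 0, 0, 0],
  ],
)

```text
clock: 3.92
tcp_pos: [0.5885, -0.0878, 0.019]
eef_rot: [0.694, 1.424, 0.433]
force: [-0.2, -0.1, 0.1]
finger_gap: 0.0003
```

```bash
python3 tgt.py -94 -12 33 42 1 0 -1 -80 -12 33 42 1 0 -1 -49 -8 33 42 1 0 -1
```

```text
t 3.9167 q [ 0.4   0.83  0.17  1.71 -0.91  1.14  0.98] tcp_w [ 0.5885 -0.0878  0.019 ] press [-72.1 -11.9  19. ] gap 0.0
F press [-0.1  0.1  0.1]
tip [-94.1 -11.9  43.6]
[-94.0, -12.0, 33.0, 42.0, 1.0, 0.0, -1.0] [ 0.008  -0.0068  0.0001] [0.16 0.07 0.2 ]
[-80.0, -12.0, 33.0, 42.0, 1.0, 0.0, -1.0] [0.0173 0.0036 0.0001] [0.16 0.07 0.2 ]
[-49.0, -8.0, 33.0, 42.0, 1.0, 0.0, -1.0] [ 0.038   0.0267 -0.0039] [0.16 0.07 0.2 ]
```

>>> apply_moves(
  steps=[
    [0.003, -0.003, 0, 0, 0, 0],
    [0.006, -0.005, 0, 0, 0, 0],
    [0.008, -0.007, 0, 0, 0, 0],
    [0.01, -0.004, 0, 0, 0, 0],
    [0.012, -0.002, 0, 0, 0, 0],
    [0.0145, 0.001, 0, 0, 0, 0],
    [0.0165, 0.003, 0, 0, 0, 0],
    [0.018, 0.005, 0, 0, 0, 0],
  ],
)

```text
clock: 4.58
tcp_pos: [0.5918, -0.0718, 0.0097]
eef_rot: [0.693, 1.424, 0.434]
force: [-1.0, -3.0, -0.7]
finger_gap: 0.0001
```

```bash
python3 tgt.py -80 -12 33 42 1 0 -1  -49 -8 33 42 1 0 -1
python3 - <<'E'
from h import *
from cell import manip
s=manip.snapshot("top");pickle.dump(s,open("top3.pkl","wb"))
cv2.imwrite("pics/top3.png",np.clip(2*cv2.resize(s["img"][160:260,290:410],None,fx=6,fy=6,interpolation=cv2.INTER_CUBIC).astype(int),0,255))
E
```

```text
t 4.5833 q [ 0.38  0.83  0.15  1.73 -0.93  1.11  0.98] tcp_w [ 0.5918 -0.0718  0.0097] press [-55.8 -12.3   9.7] gap 0.0
F press [-3.1  0.4 -0.7]
tip [-77.8 -12.3  34.4]
[-80.0, -12.0, 33.0, 42.0, 1.0, 0.0, -1.0] [-0.0005 -0.0024 -0.0003] [0.23 0.09 0.21]
[-49.0, -8.0, 33.0, 42.0, 1.0, 0.0, -1.0] [ 0.0202  0.0207 -0.0043] [0.23 0.09 0.21][ WARN:0@2.665] global loadsave.cpp:1063 imwrite_ Unsupported depth image for selected encoder is fallbacked to CV_8U.
```

View pics/top3.png

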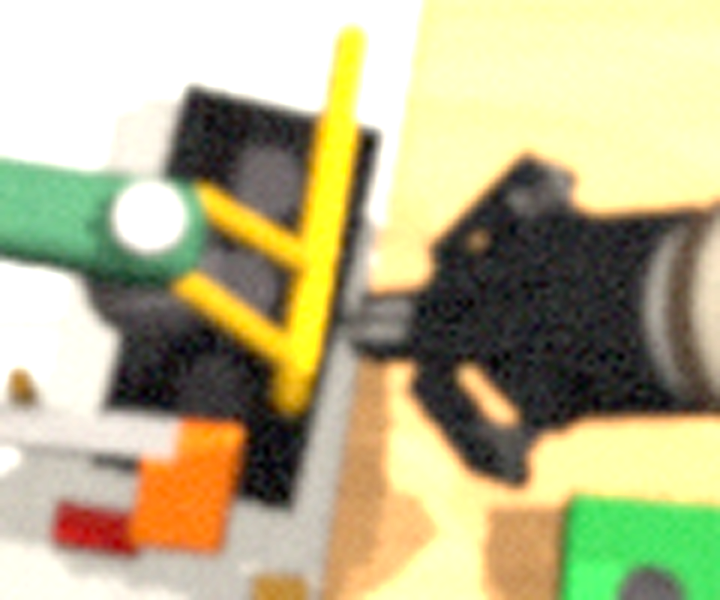

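>>> apply_moves(
  steps=[
    [0.0015, 0.0018, 0, 0, 0, 0],
    [0.003, 0.0035, 0, 0, 0, 0],
    [0.0045, 0.005, 0, 0, 0, 0],
    [0.006, 0.0067, 0, 0, 0, 0],
    [0.0075, 0.0083, 0, 0, 0, 0],
    [0.009, 0.01, 0, 0, 0, 0],
    [0.0105, 0.0115, 0, 0, 0, 0],
    [0.012, 0.0133, 0, 0, 0, 0],
    [0.0133, 0.0148, 0, 0, 0, 0],
    [0.0133, 0.0148, 0, 0, 0, 0],
  ],
)

```text
clock: 5.47
tcp_pos: [0.5952, -0.0518, 0.0097]
eef_rot: [0.694, 1.424, 0.435]
force: [-0.1, -3.5, 1.0]
finger_gap: -0.0
```

```bash
python3 tgt.py -49 -8 33 42 1 0 -1
python3 - <<'E'
from h import *
from cell import manip
s=manip.snapshot("top");pickle.dump(s,open("top4.pkl","wb"))
cv2.imwrite("pics/top4.png",np.clip(2*cv2.resize(s["img"][160:260,290:410],None,fx=6,fy=6,interpolation=cv2.INTER_CUBIC).astype(int),0,255).astype(np.uint8))
E
```

```text
t 5.4667 q [ 0.36  0.83  0.14  1.74 -0.94  1.09  0.98] tcp_w [ 0.5952 -0.0518  0.0097] press [-35.5 -12.1   9.7] gap -0.0
F press [-3.5 -0.6  1. ]
tip [-57.5 -12.1  34.2]
[-49.0, -8.0, 33.0, 42.0, 1.0, 0.0, -1.0] [ 0.0066  0.0056 -0.0041] [0.23 0.06 0.16]
```

View pics/top4.png

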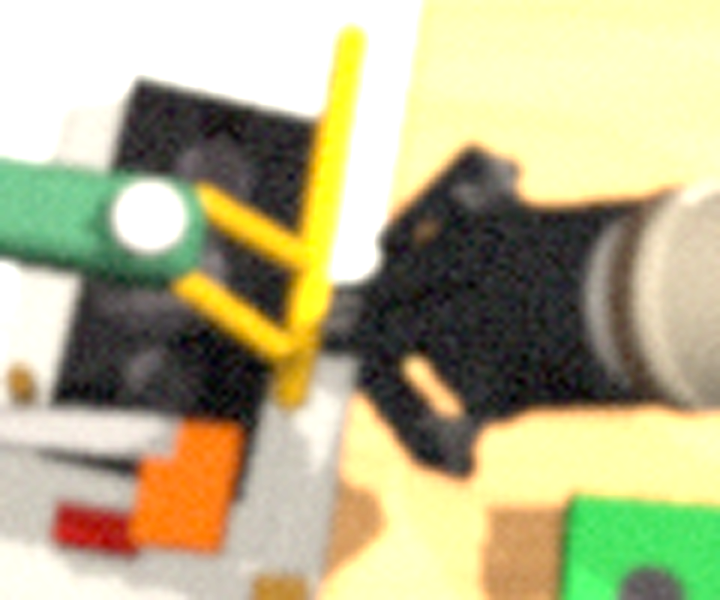

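>>> apply_moves(
  steps=[
    [0.001, 0.0012, 0, 0, 0, 0],
    [0.002, 0.0023, 0, 0, 0, 0],
    [0.003, 0.0034, 0, 0, 0, 0],
    [0.004, 0.0045, 0, 0, 0, 0],
    [0.005, 0.0056, 0, 0, 0, 0],
    [0.005, 0.0056, 0, 0, 0, 0],
  ],
)

```text
clock: 6.02
tcp_pos: [0.5965, -0.0457, 0.0096]
eef_rot: [0.693, 1.424, 0.433]
force: [-0.7, -5.4, 2.5]
finger_gap: -0.0002
```

```bash
python3 tgt.py -47 -12 33 42 1 0 -1
```

```text
t 6.0167 q [ 0.35  0.82  0.14  1.75 -0.95  1.08  0.97] tcp_w [ 0.5965 -0.0457  0.0096] press [-29.3 -12.3   9.6] gap -0.0
F press [-5.4 -0.2  2.5]
tip [-51.3 -12.3  34.2]
[-47.0, -12.0, 33.0, 42.0, 1.0, 0.0, -1.0] [ 0.0037  0.0025 -0.0003] [0.19 0.12 0.24]
```

>>> apply_moves(
  steps=[
    [0.0007, 0.0008, 0, 0, 0, 0],
    [0.0014, 0.0015, 0, 0, 0, 0],
    [0.002, 0.0023, 0, 0, 0, 0],
    [0.0027, 0.003, 0, 0, 0, 0],
    [0.0027, 0.003, 0, 0, 0, 0],
  ],
)

```text
clock: 6.43
tcp_pos: [0.5978, -0.0453, 0.0095]
eef_rot: [0.692, 1.422, 0.428]
force: [-1.3, -11.6, 5.3]
finger_gap: -0.0
```

```bash
python3 tgt.py -47 -12 33 42 1 0 -1
```

```text
t 6.4333 q [ 0.35  0.82  0.14  1.75 -0.95  1.07  0.97] tcp_w [ 0.5978 -0.0453  0.0095] press [-28.6 -13.6   9.5] gap -0.0
F press [-11.7  -0.8   5.3]
tip [-50.5 -13.4  34.2]
[-47.0, -12.0, 33.0, 42.0, 1.0, 0.0, -1.0] [ 0.0032  0.0021 -0.0016] [0.13 0.32 0.46]
```

>>> apply_moves(
  steps=[
    [0.0007, 0.0008, 0, 0, 0, 0],
    [0.0014, 0.0015, 0, 0, 0, 0],
    [0.002, 0.0023, 0, 0, 0, 0],
    [0.0027, 0.003, 0, 0, 0, 0],
    [0.0034, 0.0037, 0, 0, 0, 0],
    [0.0034, 0.0037, 0, 0, 0, 0],
  ],
)

```text
clock: 6.93
tcp_pos: [0.6004, -0.0443, 0.0094]
eef_rot: [0.69, 1.418, 0.421]
force: [-0.4, -17.5, 7.4]
finger_gap: -0.0001
```

```bash
python3 tgt.py -47 -12 33 42 1 0 -1
python3 - <<'E'
from h import *
from cell import manip
s=manip.snapshot("top");pickle.dump(s,open("top5.pkl","wb"))
cv2.imwrite("pics/top5.png",np.clip(2*cv2.resize(s["img"][160:260,290:410],None,fx=6,fy=6,interpolation=cv2.INTER_CUBIC).astype(int),0,255).astype(np.uint8))
E
```

```text
t 6.9333 q [ 0.35  0.82  0.14  1.75 -0.95  1.06  0.97] tcp_w [ 0.6004 -0.0443  0.0094] press [-27.1 -15.9   9.4] gap -0.0
F press [-17.3  -2.7   7.4]
tip [-48.9 -15.5  34.2]
[-47.0, -12.0, 33.0, 42.0, 1.0, 0.0, -1.0] [ 0.0021  0.0011 -0.0039] [0.08 0.63 0.72]
```

View pics/top5.png

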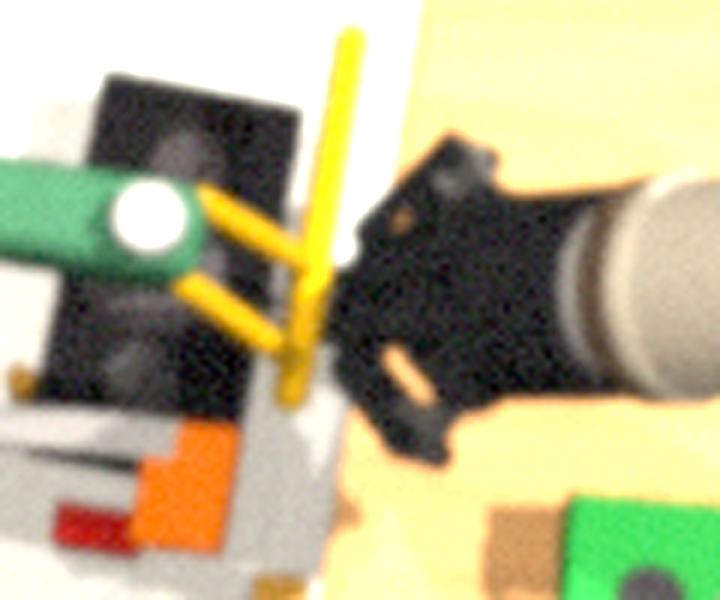

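>>> apply_moves(
  steps=[
    [-0.01, -0.011, 0, 0, 0, 0],
    [-0.027, -0.03, 0, 0, 0, 0],
    [-0.044, -0.048, 0, 0, 0, 0],
    [-0.055, -0.06, 0, 0, 0, 0],
    [-0.055, -0.06, 0, 0, 0, 0],
  ],
)

```text
clock: 7.4
tcp_pos: [0.5826, -0.1207, 0.0095]
eef_rot: [0.695, 1.424, 0.428]
force: [0.3, -0.7, -0.8]
finger_gap: -0.0001
```

```bash
python3 tgt.py -130 -20 200 30 1 0 -1 -90 -125 300 0 1 0 -1 0 -130 300 0 1 0 -1
python3 - <<'E'
from h import *
T=np.load("press.npy");t=load("top0.pkl")
print(w2p(T,atz(t,np.array([(245,75),(195,225)])/3.6+[219.6,119.6],.025)))
E
```

```text
t 7.4 q [ 0.44  0.86  0.18  1.68 -0.89  1.17  1.  ] tcp_w [ 0.5826 -0.1207  0.0095] press [-105.5  -11.9    9.5] gap -0.0
F press [-0.6 -0.4 -0.8]
tip [-127.5  -11.8   34.2]
[-130.0, -20.0, 200.0, 30.0, 1.0, 0.0, -1.0] [-0.1262  0.1017  0.0085] [ -0.04   0.19 -11.66]
[-90.0, -125.0, 300.0, 0.0, 1.0, 0.0, -1.0] [-0.1816  0.1828  0.1136] [ -0.09   0.18 -41.66]
[0.0, -130.0, 300.0, 0.0, 1.0, 0.0, -1.0] [-0.1218  0.25    0.1184] [ -0.09   0.18 -41.66]
[[  96.74218434 -164.87203334   25.        ]
 [ 111.0017906   -58.89671324   25.        ]]
```

>>> apply_moves(
  steps=[
    [-0.045, 0.02, 0.002, 0, 0, 0],
    [-0.08, 0.05, 0.005, 0, 0, -4],
    [-0.11, 0.08, 0.008, 0, 0, -8],
    [-0.126, 0.102, 0.01, 0, 0, -12],
    [-0.145, 0.13, 0.045, 0, 0, -19],
    [-0.165, 0.16, 0.08, 0, 0, -26],
    [-0.18, 0.183, 0.114, 0, 0, -33],
    [-0.17, 0.195, 0.115, 0, 0, -38],
    [-0.15, 0.22, 0.117, 0, 0, -41.7],
    [-0.122, 0.25, 0.118, 0, 0, -41.7],
  ],
)

```text
clock: 8.23
tcp_pos: [0.719, -0.027, 0.2698]
eef_rot: [0.135, 1.561, -0.133]
force: [0.7, 1.8, -0.8]
finger_gap: -0.0002
```

```bash
python3 tgt.py 0 -130 120 0 1 0 -1 0 -130 38 0 1 0 -1
python3 - <<'E'
from h import *
from cell import manip
s=manip.snapshot("side");pickle.dump(s,open("side3.pkl","wb"))
cv2.imwrite("pics/side3.png",s["img"])
E
```

```text
t 8.2333 q [-0.27  0.57  0.43  1.3  -0.24  1.31 -0.01] tcp_w [ 0.719  -0.027   0.2698] press [  10.8 -129.6  269.8] gap -0.0
F press [ 1.9 -0.4 -0.8]
tip [  10.8 -129.4  302.8]
[0.0, -130.0, 120.0, 0.0, 1.0, 0.0, -1.0] [ 0.1828 -0.0111 -0.0007] [ 0.45  0.32 -0.07]
[0.0, -130.0, 38.0, 0.0, 1.0, 0.0, -1.0] [ 0.2648 -0.0112 -0.0012] [ 0.45  0.32 -0.07]
```

View pics/side3.png

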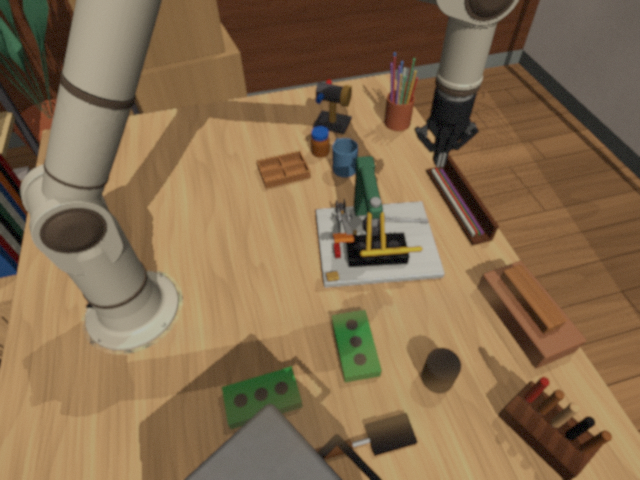

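```bash
python3 - <<'E'
from h import *
from cell import manip
s=load("side3.pkl");o=manip.get_obs();A=R.from_rotvec(o["eef_rot"]).as_matrix()[:,0]
P=[o["tcp_pos"]-d*A for d in(0,.033,.06)]
c=cv2.resize(s["img"][100:200,390:500],None,fx=6,fy=6,interpolation=cv2.INTER_CUBIC)
for p in proj(s,P): cv2.circle(c,tuple(map(int,(p-[390,100]+.4)*6)),4,(0,0,255),1)
c2=cv2.resize(s["img"][195:295,310:450],None,fx=5,fy=5,interpolation=cv2.INTER_CUBIC)
T=np.load("press.npy")
for z in(20,52):
  q=(proj(s,p2w(T,[(-40,-75,z),(40,-75,z),(40,75,z),(-40,75,z)]))-[310,195]+.4)*5
  cv2.polylines(c2,[q.round().astype(np.int32)],True,(0,255,0),1)
cv2.imwrite("pics/s3a.png",np.clip(c*1.6,0,255).astype(np.uint8));cv2.imwrite("pics/s3b.png",np.clip(c2*2.,0,255).astype(np.uint8))
E
```

```text
(no output)
```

View pics/s3a.png

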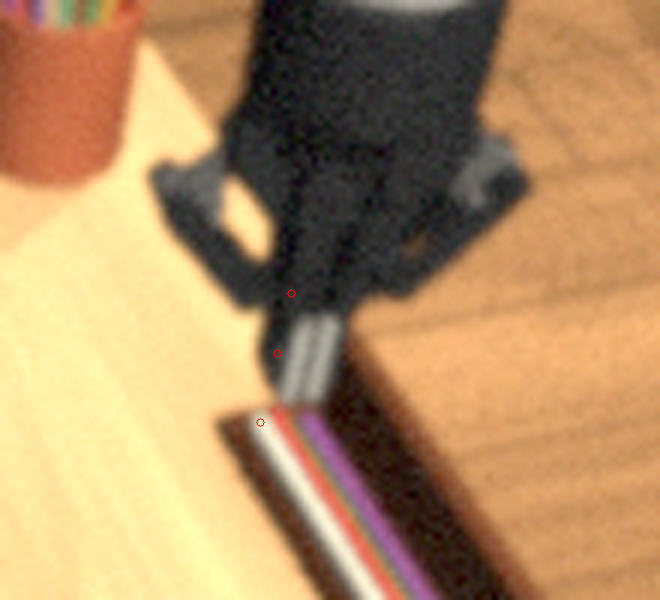

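View pics/s3b.png

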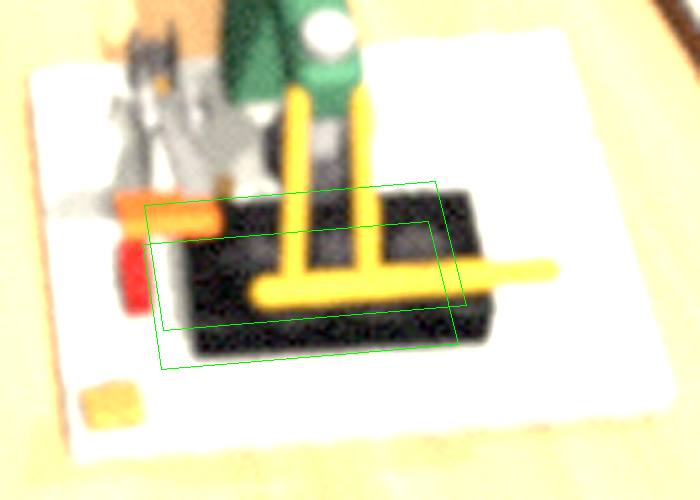

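```bash
python3 - <<'E'
from h import *
from cell import manip
o0=manip.get_obs()
S=manip.snapshot("side");t=manip.snapshot("top");o=manip.get_obs()
print(o0["tcp_pos"],o["tcp_pos"])
pickle.dump((S,t,o),open("pair.pkl","wb"))
A=R.from_rotvec(o["eef_rot"]).as_matrix()[:,0]
for n,s in(("s",S),("t",t)):
    P=[o["tcp_pos"]-d*A for d in(0,.033,.06)];q=proj(s,P);c0=q[0].astype(int)-[50,60];print(n,c0,q)
    c=cv2.resize(s["img"][c0[1]:c0[1]+100,c0[0]:c0[0]+100],None,fx=6,fy=6,interpolation=cv2.INTER_CUBIC)
    for p in q: cv2.circle(c,tuple(map(int,(p-c0+.4)*6)),4,(0,0,255),1)
    cv2.imwrite(f"pics/pair_{n}.png",np.clip(c*1.6,0,255).astype(np.uint8))
E
```

```text
[ 0.71967899 -0.01260631  0.26746385] [ 0.71727378 -0.02258539  0.26642968]
s [383 113] [[433.84946473 173.60853402]
 [436.68383132 161.98644411]
 [439.11908321 151.99890298]]
t [268  63] [[318.06522665 123.70977772]
 [318.03652266 117.22446322]
 [318.01158381 111.5906157 ]]
```

View pics/pair_s.png

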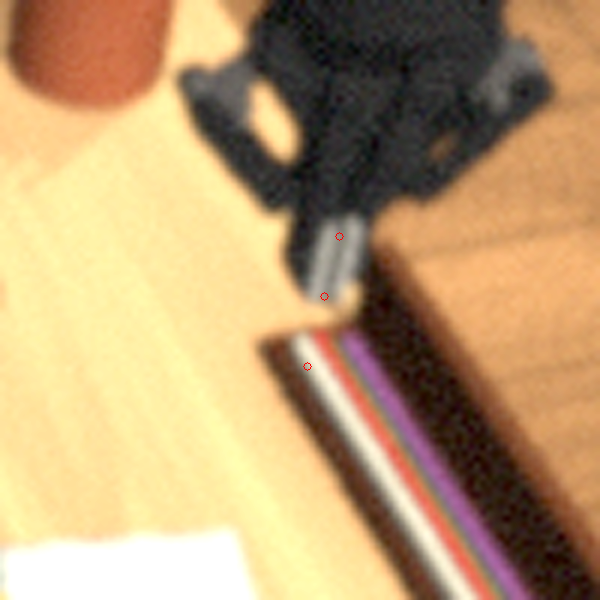

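View pics/pair_t.png

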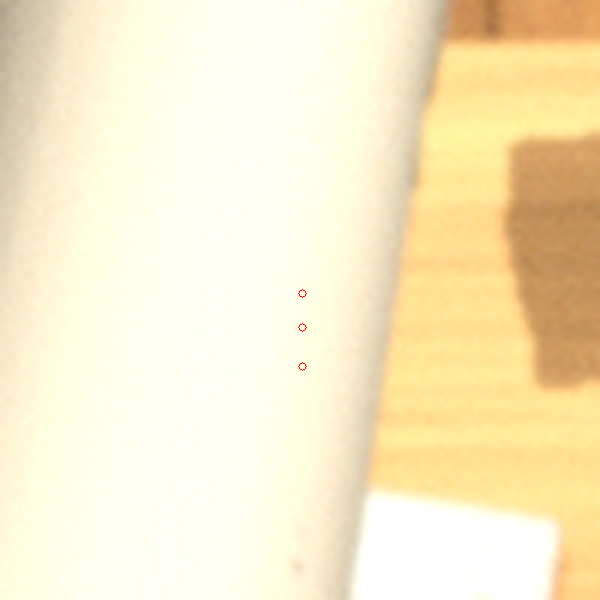

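```bash
sed -i 's/D=.033/D=.034/' tgt.py; python3 tgt.py 0 -130 120 0 1 0 -1 0 -130 38 0 1 0 -1 0 -105 38 0 1 0 -1
```

```text
t 8.3833 q [-0.27  0.57  0.43  1.3  -0.24  1.31 -0.  ] tcp_w [ 0.7173 -0.0226  0.2664] press [  14.9 -127.1  266.4] gap 0.0
F press [-1.3  0.8 -0.7]
tip [  14.7 -127.1  300.4]
[0.0, -130.0, 120.0, 0.0, 1.0, 0.0, -1.0] [ 0.1803 -0.0161  0.0028] [ 0.86 -0.05 -0.37]
[0.0, -130.0, 38.0, 0.0, 1.0, 0.0, -1.0] [ 0.2623 -0.0167  0.0029] [ 0.86 -0.05 -0.37]
[0.0, -105.0, 38.0, 0.0, 1.0, 0.0, -1.0] [ 0.2623 -0.0163 -0.0221] [ 0.86 -0.05 -0.37]
```

>>> apply_moves(
  steps=[
    [0.02, 0, 0, 0, 0, 0],
    [0.04, 0, 0, 0, 0, 0],
    [0.06, 0, 0, 0, 0, 0],
    [0.08, 0, 0, 0, 0, 0],
    [0.1, 0, 0, 0, 0, 0],
    [0.12, 0, 0, 0, 0, 0],
    [0.13, 0, 0, 0, 0, 0],
    [0.13, 0, 0, 0, 0, 0],
    [0.13, 0, 0, 0, 0, 0],
    [0.13, 0, 0, 0, 0, 0],
  ],
)

```text
clock: 9.22
tcp_pos: [0.7186, -0.0338, 0.1398]
eef_rot: [0.14, 1.561, -0.138]
force: [-0.9, -0.6, 1.3]
finger_gap: 0.0001
```

```bash
python3 tgt.py 0 -125 120 0 1 0 -1 0 -125 38 0 1 0 -1 0 -105 38 0 1 0 -1
```

```text
t 9.2167 q [-0.25  0.67  0.4   1.44 -0.28  1.08  0.03] tcp_w [ 0.7186 -0.0338  0.1398] press [   4.1 -130.4  139.8] gap 0.0
F press [-0.7  0.8  1.3]
tip [   4.  -130.2  173.8]
[0.0, -125.0, 120.0, 0.0, 1.0, 0.0, -1.0] [ 0.0538 -0.0042 -0.0057] [ 0.07  0.29 -0.12]
[0.0, -125.0, 38.0, 0.0, 1.0, 0.0, -1.0] [ 0.1358 -0.0044 -0.0061] [ 0.07  0.29 -0.12]
[0.0, -105.0, 38.0, 0.0, 1.0, 0.0, -1.0] [ 0.1357 -0.0043 -0.0261] [ 0.07  0.29 -0.12]
```

>>> apply_moves(
  steps=[
    [0.02, -0.002, 0, 0, 0, 0],
    [0.04, -0.003, 0, 0, 0, 0],
    [0.06, -0.003, 0, 0, 0, 0],
    [0.08, -0.003, 0, 0, 0, 0],
    [0.1, -0.003, 0, 0, 0, 0],
    [0.115, -0.003, 0, 0, 0, 0],
    [0.128, -0.003, 0, 0, 0, 0],
    [0.134, -0.003, 0, 0, 0, 0],
    [0.134, -0.003, 0, 0, 0, 0],
    [0.134, -0.003, 0, 0, 0, 0],
  ],
)

```text
clock: 10.05
tcp_pos: [0.7184, -0.0365, 0.0051]
eef_rot: [0.14, 1.562, -0.138]
force: [-0.4, -0.1, 1.1]
finger_gap: -0.0002
```

```bash
python3 tgt.py 0 -105 37 0 1 0 -1 0 -90 37 0 1 0 -1
python3 - <<'E'
from h import *
from cell import manip
s=manip.snapshot("side");pickle.dump(s,open("side4.pkl","wb"))
c2=cv2.resize(s["img"][175:295,310:450],None,fx=5,fy=5,interpolation=cv2.INTER_CUBIC)
cv2.imwrite("pics/s4.png",np.clip(c2*2.,0,255).astype(np.uint8))
E
```

```text
t 10.05 q [-0.21  0.82  0.35  1.5  -0.34  0.87  0.07] tcp_w [ 0.7184 -0.0365  0.0051] press [   1.5 -130.7    5.1] gap -0.0
F press [-0.1  0.4  1.1]
tip [   1.4 -130.5   39.1]
[0.0, -105.0, 37.0, 0.0, 1.0, 0.0, -1.0] [ 0.002  -0.0014 -0.0257] [ 0.08  0.24 -0.1 ]
[0.0, -90.0, 37.0, 0.0, 1.0, 0.0, -1.0] [ 0.0019 -0.0014 -0.0407] [ 0.08  0.24 -0.1 ]
```

View pics/s4.png

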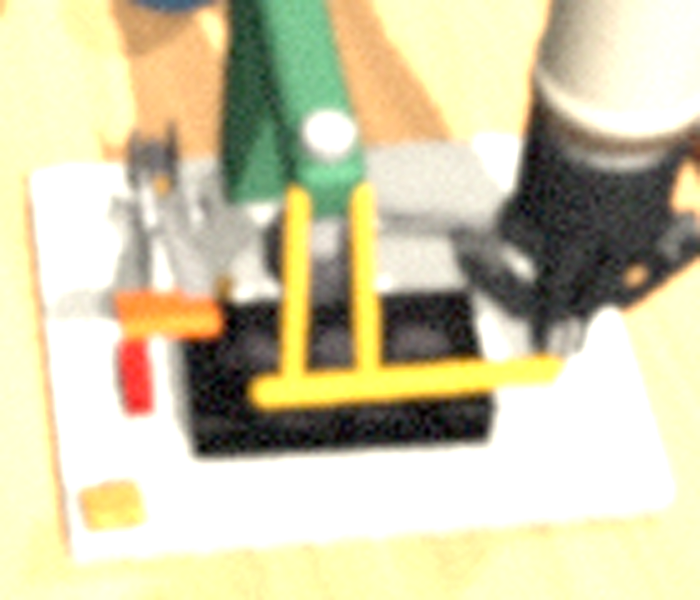

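>>> apply_moves(
  steps=[
    [0.002, -0.001, -0.004, 0, 0, 0],
    [0.002, -0.001, -0.008, 0, 0, 0],
    [0.002, -0.001, -0.011, 0, 0, 0],
    [0.002, -0.001, -0.014, 0, 0, 0],
    [0.002, -0.001, -0.017, 0, 0, 0],
    [0.002, -0.001, -0.02, 0, 0, 0],
    [0.002, -0.001, -0.023, 0, 0, 0],
    [0.002, -0.001, -0.026, 0, 0, 0],
    [0.002, -0.001, -0.029, 0, 0, 0],
    [0.002, -0.001, -0.029, 0, 0, 0],
  ],
)

```text
clock: 10.93
tcp_pos: [0.6892, -0.0321, 0.0026]
eef_rot: [0.14, 1.562, -0.138]
force: [1.6, -0.8, -0.1]
finger_gap: 0.0
```

```bash
python3 tgt.py 0 -90 37 0 1 0 -1
```

```text
t 10.9333 q [-0.23  0.78  0.35  1.59 -0.34  0.83  0.08] tcp_w [ 0.6892 -0.0321  0.0026] press [   0.6 -101.1    2.6] gap 0.0
F press [-0.5 -1.7 -0.1]
tip [   0.5 -101.    36.6]
[0.0, -90.0, 37.0, 0.0, 1.0, 0.0, -1.0] [-0.0004 -0.0005 -0.0111] [ 0.09  0.23 -0.11]
```

>>> apply_moves(
  steps=[
    [0, 0, -0.0015, 0, 0, 0],
    [0, 0, -0.003, 0, 0, 0],
    [0, 0, -0.0045, 0, 0, 0],
    [0, 0, -0.006, 0, 0, 0],
    [0, 0, -0.0075, 0, 0, 0],
    [0, 0, -0.0085, 0, 0, 0],
  ],
)

```text
clock: 11.43
tcp_pos: [0.681, -0.0308, 0.0026]
eef_rot: [0.14, 1.562, -0.138]
force: [2.9, -0.5, 0.1]
finger_gap: -0.0001
```

```bash
python3 tgt.py 0 -90 37 0 1 0 -1
python3 - <<'E'
from h import *
from cell import manip
s=manip.snapshot("side");pickle.dump(s,open("side5.pkl","wb"))
c2=cv2.resize(s["img"][175:295,310:450],None,fx=5,fy=5,interpolation=cv2.INTER_CUBIC)
cv2.imwrite("pics/s5.png",np.clip(c2*2.,0,255).astype(np.uint8))
E
```

```text
t 11.4333 q [-0.23  0.77  0.35  1.61 -0.34  0.81  0.08] tcp_w [ 0.681  -0.0308  0.0026] press [  0.4 -92.9   2.6] gap -0.0
F press [ 0.1 -2.9  0.1]
tip [  0.4 -92.7  36.6]
[0.0, -90.0, 37.0, 0.0, 1.0, 0.0, -1.0] [-0.0005 -0.0004 -0.0029] [ 0.08  0.23 -0.1 ]
```

View pics/s5.png

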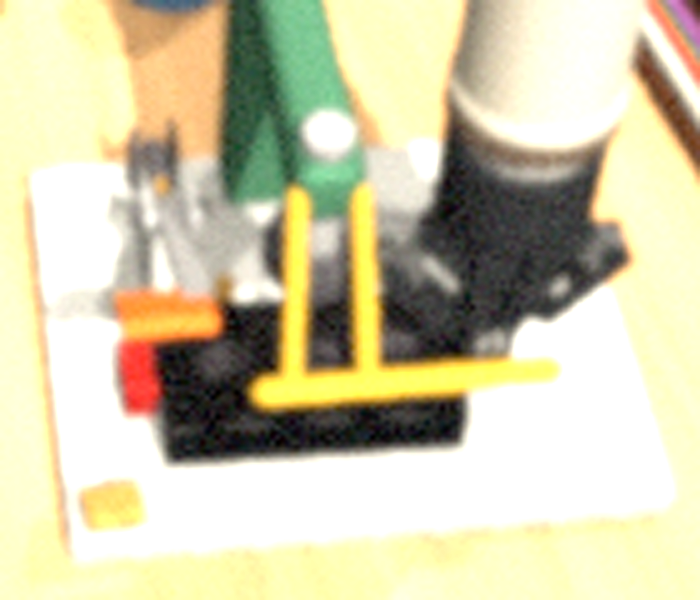

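>>> apply_moves(
  steps=[
    [0, 0, -0.001, 0, 0, 0],
    [0, 0, -0.002, 0, 0, 0],
    [0, 0, -0.003, 0, 0, 0],
    [0, 0, -0.004, 0, 0, 0],
    [0, 0, -0.005, 0, 0, 0],
    [0, 0, -0.005, 0, 0, 0],
  ],
)

```text
clock: 11.98
tcp_pos: [0.6789, -0.0303, 0.0033]
eef_rot: [0.14, 1.557, -0.138]
force: [10.0, -1.3, -2.8]
finger_gap: 0.0001
```

```bash
python3 tgt.py 0 -90 37 0 1 0 -1
```

```text
t 11.9833 q [-0.24  0.77  0.35  1.62 -0.34  0.8   0.08] tcp_w [ 0.6789 -0.0303  0.0033] press [  0.5 -90.7   3.3] gap 0.0
F press [  0.5 -10.1  -2.8]
tip [  0.5 -90.4  37.3]
[0.0, -90.0, 37.0, 0.0, 1.0, 0.0, -1.0] [ 0.0003 -0.0005 -0.0007] [ 0.08  0.54 -0.11]
```

>>> apply_moves(
  steps=[
    [0, 0, -0.001, 0, 0, 0],
    [0, 0, -0.002, 0, 0, 0],
    [0, 0, -0.003, 0, 0, 0],
    [0, 0, -0.003, 0, 0, 0],
  ],
)

```text
clock: 12.32
tcp_pos: [0.6789, -0.0302, 0.0045]
eef_rot: [0.139, 1.551, -0.138]
force: [13.3, -1.8, -1.9]
finger_gap: -0.0004
```

```bash
python3 tgt.py 0 -120 37 0 1 0 -1
```

```text
t 12.3167 q [-0.24  0.76  0.35  1.63 -0.34  0.8   0.08] tcp_w [ 0.6789 -0.0302  0.0045] press [  0.6 -90.7   4.5] gap -0.0
F press [  0.6 -13.4  -1.9]
tip [  0.6 -90.2  38.5]
[0.0, -120.0, 37.0, 0.0, 1.0, 0.0, -1.0] [ 0.002  -0.0007  0.0293] [ 0.07  0.86 -0.12]
```

>>> apply_moves(
  steps=[
    [0, 0, 0.01, 0, 0, 0],
    [0, 0, 0.025, 0, 0, 0],
    [-0.005, 0, 0.04, 0, 0, 0],
    [-0.03, 0, 0.045, 0, 0, 0],
    [-0.06, 0, 0.045, 0, 0, 0],
    [-0.1, 0, 0.045, 0, 0, 0],
    [-0.14, 0, 0.045, 0, 0, 0],
    [-0.18, 0, 0.045, 0, 0, 0],
    [-0.22, 0, 0.045, 0, 0, 0],
    [-0.24, 0, 0.045, 0, 0, 0],
  ],
)

```text
clock: 13.15
tcp_pos: [0.717, -0.0378, 0.2479]
eef_rot: [0.14, 1.559, -0.137]
force: [0.7, -0.2, 1.8]
finger_gap: 0.0002
```

```bash
python3 tgt.py -110 -100 260 15 1 0 -1 -150 0 180 35 1 0 -1 -130 0 33 42 1 0 -1
```

```text
t 13.15 q [-0.25  0.58  0.43  1.34 -0.25  1.27  0.01] tcp_w [ 0.717  -0.0378  0.2479] press [-1.000e-01 -1.295e+02  2.479e+02] gap 0.0
F press [-0.1 -0.7  1.8]
tip [-2.000e-01 -1.292e+02  2.819e+02]
[-110.0, -100.0, 260.0, 15.0, 1.0, 0.0, -1.0] [ 0.0203 -0.1011 -0.0297] [ 0.13  0.4  14.85]
[-150.0, 0.0, 180.0, 35.0, 1.0, 0.0, -1.0] [ 0.0945 -0.1304 -0.1303] [ 0.2   0.37 34.85]
[-130.0, 0.0, 33.0, 42.0, 1.0, 0.0, -1.0] [ 0.239  -0.1076 -0.1313] [ 0.23  0.36 41.85]
```

```bash
cat > ov.py <<'E'
import sys
from h import *
from cell import manip
s=manip.snapshot("side");pickle.dump(s,open(sys.argv[1]+".pkl","wb"))
c2=cv2.resize(s["img"][175:295,310:450],None,fx=5,fy=5,interpolation=cv2.INTER_CUBIC);c2=np.clip(c2*2.,0,255).astype(np.uint8)
T=np.load("press.npy")
for z in(20,52):
  q=(proj(s,p2w(T,[(-40,-75,z),(40,-75,z),(40,75,z),(-40,75,z)]))-[310,175]+.4)*5
  cv2.polylines(c2,[q.round().astype(np.int32)],True,(0,255,0),1)
cv2.imwrite(f"pics/{sys.argv[1]}.png",c2)
E
python3 ov.py s6
```

```text
(no output)
```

View pics/s6.png

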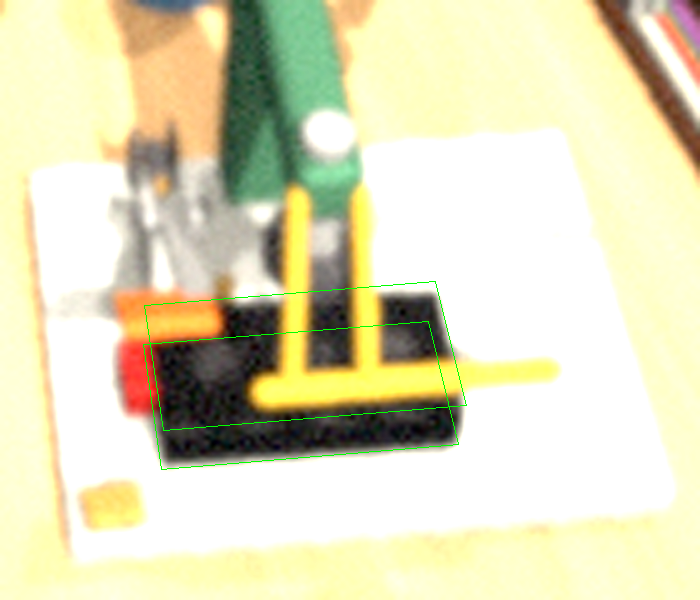

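>>> apply_moves(
  steps=[
    [0.005, -0.03, -0.01, 0, 0, 4],
    [0.01, -0.06, -0.02, 0, 0, 8],
    [0.015, -0.085, -0.03, 0, 0, 12],
    [0.022, -0.105, -0.055, 0, 0, 16],
    [0.03, -0.12, -0.085, 0, 0, 22],
    [0.05, -0.13, -0.11, 0, 0, 28],
    [0.08, -0.13, -0.13, 0, 0, 35],
    [0.115, -0.13, -0.13, 0, 0, 40],
    [0.145, -0.12, -0.131, 0, 0, 42],
    [0.15, -0.12, -0.131, 0, 0, 42],
  ],
)

```text
clock: 14.03
tcp_pos: [0.5603, -0.131, 0.0844]
eef_rot: [0.711, 1.432, 0.437]
force: [0.1, 0.6, -1.4]
finger_gap: 0.0003
```

```bash
python3 tgt.py -130 0 33 42 1 0 -1 -70 0 33 42 1 0 -1 -60 0 33 42 1 0 -1
```

```text
t 14.0333 q [ 0.45  0.74  0.22  1.7  -0.84  1.27  0.95] tcp_w [ 0.5603 -0.131   0.0844] press [-119.6    8.1   84.4] gap 0.0
F press [ 0.6 -0.  -1.4]
tip [-142.6    7.9  109.5]
[-130.0, 0.0, 33.0, 42.0, 1.0, 0.0, -1.0] [ 0.0648 -0.0425  0.009 ] [-0.54 -0.39 -0.45]
[-70.0, 0.0, 33.0, 42.0, 1.0, 0.0, -1.0] [0.1053 0.0017 0.0088] [-0.54 -0.39 -0.45]
[-60.0, 0.0, 33.0, 42.0, 1.0, 0.0, -1.0] [0.1121 0.0091 0.0088] [-0.54 -0.39 -0.45]
```

>>> apply_moves(
  steps=[
    [0.02, -0.015, 0.008, 0, 0, 0],
    [0.04, -0.03, 0.012, 0, 0, 0],
    [0.06, -0.04, 0.016, 0, 0, 0],
    [0.065, -0.042, 0.018, 0, 0, 0],
    [0.078, -0.028, 0.018, 0, 0, 0],
    [0.092, -0.013, 0.018, 0, 0, 0],
    [0.105, 0.0015, 0.018, 0, 0, 0],
    [0.105, 0.0015, 0.018, 0, 0, 0],
  ],
)

```text
clock: 14.7
tcp_pos: [0.5988, -0.0561, 0.0182]
eef_rot: [0.695, 1.422, 0.449]
force: [0.8, 1.2, 0.1]
finger_gap: 0.0
```

```bash
python3 tgt.py -60 -10 33 42 1 0 -1 -48 -10 33 42 1 0 -1
```

```text
t 14.7 q [ 0.37  0.82  0.15  1.73 -0.93  1.12  0.97] tcp_w [ 0.5988 -0.0561  0.0182] press [-39.1 -16.4  18.2] gap 0.0
F press [ 1.4 -0.5  0.1]
tip [-62.  -16.5  43.2]
[-60.0, -10.0, 33.0, 42.0, 1.0, 0.0, -1.0] [ 0.0089 -0.0056 -0.0064] [ 0.63 -0.16 -0.45]
[-48.0, -10.0, 33.0, 42.0, 1.0, 0.0, -1.0] [ 0.017   0.0032 -0.0063] [ 0.63 -0.16 -0.45]
```

>>> apply_moves(
  steps=[
    [0.001, -0.003, -0.003, 0, 0, 0],
    [0.003, -0.005, -0.006, 0, 0, 0],
    [0.006, -0.006, -0.006, 0, 0, 0],
    [0.006, -0.006, -0.006, 0, 0, 0],
    [0.006, -0.006, -0.006, 0, 0, 0],
  ],
)

```text
clock: 15.12
tcp_pos: [0.5912, -0.0653, 0.0062]
eef_rot: [0.698, 1.422, 0.436]
force: [-0.1, 0.7, 0.7]
finger_gap: -0.0003
```

```bash
python3 tgt.py -60 -10 33 42 1 0 -1 -48 -10 33 42 1 0 -1
```

```text
t 15.1167 q [ 0.38  0.84  0.15  1.74 -0.94  1.1   0.99] tcp_w [ 0.5912 -0.0653  0.0062] press [-49.5 -10.6   6.2] gap -0.0
F press [0.7 0.2 0.7]
tip [-72.3 -10.5  31.5]
[-60.0, -10.0, 33.0, 42.0, 1.0, 0.0, -1.0] [ 0.0071  0.0101 -0.0006] [ 0.12  0.12 -0.08]
[-48.0, -10.0, 33.0, 42.0, 1.0, 0.0, -1.0] [ 0.0151  0.019  -0.0006] [ 0.12  0.12 -0.08]
```

>>> apply_moves(
  steps=[
    [0.003, 0.0045, 0, 0, 0, 0],
    [0.006, 0.009, 0, 0, 0, 0],
    [0.009, 0.012, 0, 0, 0, 0],
    [0.011, 0.014, 0, 0, 0, 0],
    [0.013, 0.0165, 0, 0, 0, 0],
    [0.015, 0.019, 0, 0, 0, 0],
    [0.0165, 0.0205, 0, 0, 0, 0],
    [0.018, 0.022, 0, 0, 0, 0],
    [0.019, 0.0235, 0, 0, 0, 0],
    [0.019, 0.0235, 0, 0, 0, 0],
  ],
)

```text
clock: 15.95
tcp_pos: [0.5965, -0.0419, 0.0076]
eef_rot: [0.694, 1.421, 0.427]
force: [-5.7, -12.8, 6.6]
finger_gap: -0.0001
```

```bash
python3 tgt.py -48 -10 33 42 1 0 -1
```

```text
t 15.95 q [ 0.35  0.82  0.14  1.76 -0.96  1.07  0.98] tcp_w [ 0.5965 -0.0419  0.0076] press [-25.6 -11.6   7.6] gap -0.0
F press [-13.7   3.3   6.6]
tip [-48.2 -11.4  33. ]
[-48.0, -10.0, 33.0, 42.0, 1.0, 0.0, -1.0] [ 0.0001  0.0003 -0.0016] [0.03 0.37 0.37]
```

Push on to about 22 N.

>>> apply_moves(
  steps=[
    [0.0007, 0.0008, 0, 0, 0, 0],
    [0.0014, 0.0016, 0, 0, 0, 0],
    [0.0021, 0.0024, 0, 0, 0, 0],
    [0.003, 0.0034, 0, 0, 0, 0],
    [0.004, 0.0045, 0, 0, 0, 0],
    [0.004, 0.0045, 0, 0, 0, 0],
  ],
)

```text
clock: 16.45
tcp_pos: [0.5968, -0.0419, 0.0074]
eef_rot: [0.692, 1.42, 0.42]
force: [-12.0, -24.4, 14.1]
finger_gap: 0.0002
```

```bash
python3 tgt.py -48 -10 33 42 1 0 -1; python3 - <<'E'
from h import *
from cell import manip
s=manip.snapshot("top");pickle.dump(s,open("top6.pkl","wb"))
o=(220,120);c=cv2.resize(s["img"][o[1]:o[1]+165,o[0]:o[0]+160],None,fx=3.6,fy=3.6,interpolation=cv2.INTER_CUBIC);c=np.clip(c*2.,0,255).astype(np.uint8)
T=np.load("press.npy")
q=(proj(s,p2w(T,[(-40,-75,52),(40,-75,52),(40,75,52),(-40,75,52)]))-o+.36)*3.6
cv2.polylines(c,[q.round().astype(np.int32)],True,(0,255,0),1)
cv2.imwrite("pics/top6.png",c)
E
```

```text
t 16.45 q [ 0.34  0.82  0.14  1.76 -0.96  1.06  0.97] tcp_w [ 0.5968 -0.0419  0.0074] press [-25.5 -11.9   7.4] gap 0.0
F press [-26.2   7.5  14.1]
tip [-47.9 -11.6  33. ]
[-48.0, -10.0, 33.0, 42.0, 1.0, 0.0, -1.0] [-0.0001  0.0004 -0.0019] [-0.12  0.56  0.71]
```

View pics/top6.png

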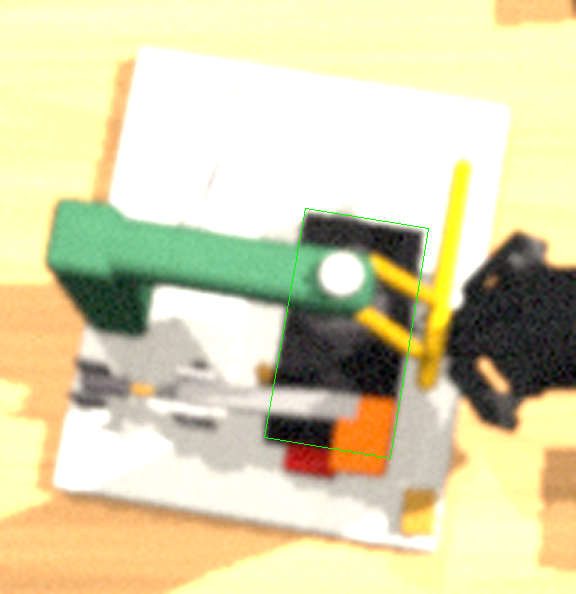

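>>> apply_moves(
  steps=[
    [-0.004, -0.0045, -0.002, 0, 0, 0],
    [-0.012, -0.013, -0.003, 0, 0, 0],
    [-0.027, -0.03, -0.002, 0, 0, 0],
    [-0.044, -0.048, 0, 0, 0, 0],
    [-0.06, -0.064, 0, 0, 0, 0],
    [-0.06, -0.064, 0, 0, 0, 0],
  ],
)

```text
clock: 17.0
tcp_pos: [0.5815, -0.1219, 0.0089]
eef_rot: [0.698, 1.422, 0.43]
force: [-0.4, -2.0, 0.4]
finger_gap: 0.0002
```

```bash
python3 tgt.py -130 -20 200 30 1 0 -1 -90 -125 260 0 1 0 -1 8 -130 260 0 1 0 -1
```

```text
t 17.0 q [ 0.44  0.86  0.19  1.68 -0.9   1.17  1.01] tcp_w [ 0.5815 -0.1219  0.0089] press [-106.9  -11.1    8.9] gap 0.0
F press [-2.   0.1  0.4]
tip [-129.5  -10.9   34.3]
[-130.0, -20.0, 200.0, 30.0, 1.0, 0.0, -1.0] [-0.1245  0.1032  0.0095] [ -0.07   0.3  -11.82]
[-90.0, -125.0, 260.0, 0.0, 1.0, 0.0, -1.0] [-0.1499  0.1574  0.1146] [ -0.15   0.28 -41.82]
[8.0, -130.0, 260.0, 0.0, 1.0, 0.0, -1.0] [-0.0845  0.2304  0.1192] [ -0.15   0.28 -41.82]
```

>>> apply_moves(
  steps=[
    [-0.045, 0.02, 0.002, 0, 0, 0],
    [-0.08, 0.05, 0.005, 0, 0, -4],
    [-0.11, 0.08, 0.01, 0, 0, -8],
    [-0.125, 0.103, 0.02, 0, 0, -12],
    [-0.14, 0.125, 0.05, 0, 0, -19],
    [-0.15, 0.145, 0.085, 0, 0, -26],
    [-0.15, 0.158, 0.115, 0, 0, -33],
    [-0.14, 0.175, 0.117, 0, 0, -38],
    [-0.115, 0.2, 0.119, 0, 0, -41.8],
    [-0.1, 0.215, 0.119, 0, 0, -41.8],
  ],
)

```text
clock: 17.83
tcp_pos: [0.7171, -0.0321, 0.2284]
eef_rot: [0.135, 1.563, -0.122]
force: [-0.1, 3.2, -1.3]
finger_gap: -0.0001
```

>>> apply_moves(
  steps=[
    [0.005, 0.01, 0, 0, 0, 0],
    [0.01, 0.015, 0, 0, 0, 0],
    [0.02, 0.018, 0, 0, 0, 0],
    [0.035, 0.02, 0, 0, 0, 0],
    [0.055, 0.02, 0, 0, 0, 0],
    [0.075, 0.02, 0, 0, 0, 0],
    [0.085, 0.02, 0, 0, 0, 0],
    [0.085, 0.02, 0, 0, 0, 0],
  ],
)

```text
clock: 18.5
tcp_pos: [0.7159, -0.0276, 0.1397]
eef_rot: [0.145, 1.569, -0.139]
force: [-0.4, -0.6, 0.2]
finger_gap: 0.0001
```

```bash
python3 tgt.py 8 -125 120 0 1 0 -1 8 -125 37 0 1 0 -1; python3 ov.py s7
```

```text
t 18.5 q [-0.26  0.68  0.42  1.44 -0.29  1.09  0.03] tcp_w [ 0.7159 -0.0276  0.1397] press [   9.7 -126.6  139.7] gap 0.0
F press [-0.7  0.3  0.2]
tip [   9.6 -126.7  173.7]
[8.0, -125.0, 120.0, 0.0, 1.0, 0.0, -1.0] [ 0.0537 -0.0019 -0.0014] [-0.12 -0.17 -0.19]
[8.0, -125.0, 37.0, 0.0, 1.0, 0.0, -1.0] [ 0.1367 -0.0022 -0.0012] [-0.12 -0.17 -0.19]
```

View pics/s7.png

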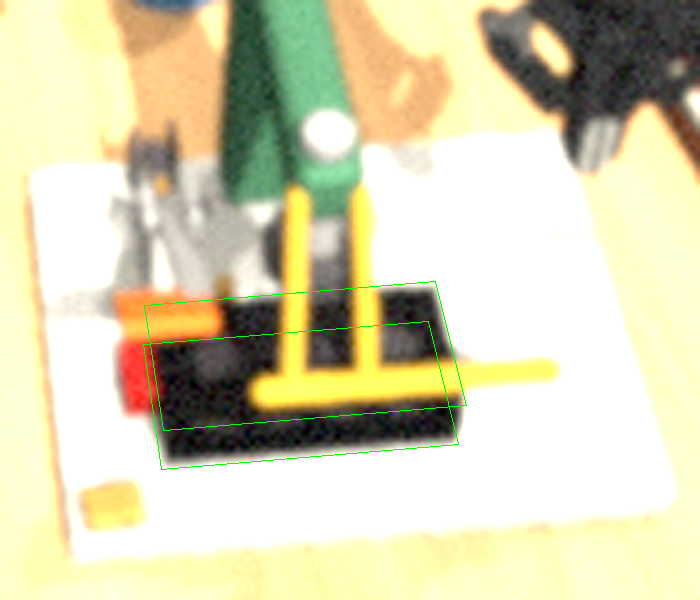

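>>> apply_moves(
  steps=[
    [0.02, -0.001, 0, 0, 0, 0],
    [0.045, -0.002, 0, 0, 0, 0],
    [0.07, -0.002, 0, 0, 0, 0],
    [0.095, -0.002, 0, 0, 0, 0],
    [0.12, -0.002, 0, 0, 0, 0],
    [0.136, -0.002, 0, 0, 0, 0],
    [0.136, -0.002, -0.01, 0, 0, 0],
    [0.136, -0.002, -0.02, 0, 0, 0],
    [0.136, -0.002, -0.026, 0, 0, 0],
    [0.136, -0.002, -0.03, 0, 0, 0],
  ],
)

```text
clock: 19.38
tcp_pos: [0.6901, -0.0216, 0.0087]
eef_rot: [0.143, 1.561, -0.135]
force: [0.2, -0.1, 0.0]
finger_gap: -0.0002
```

```bash
python3 tgt.py 8 -90 37 0 1 0 -1
```

```text
t 19.3833 q [-0.25  0.78  0.37  1.59 -0.35  0.84  0.08] tcp_w [ 0.6901 -0.0216  0.0087] press [  11.1 -100.1    8.7] gap -0.0
F press [-0.1 -0.2  0. ]
tip [  10.9 -100.    42.7]
[8.0, -90.0, 37.0, 0.0, 1.0, 0.0, -1.0] [ 0.0056 -0.0031 -0.0102] [ 0.05  0.29 -0.32]
```

>>> apply_moves(
  steps=[
    [0.003, -0.001, -0.003, 0, 0, 0],
    [0.004, -0.002, -0.005, 0, 0, 0],
    [0.004, -0.002, -0.007, 0, 0, 0],
    [0.004, -0.002, -0.009, 0, 0, 0],
    [0.004, -0.002, -0.011, 0, 0, 0],
    [0.004, -0.002, -0.013, 0, 0, 0],
    [0.004, -0.002, -0.015, 0, 0, 0],
    [0.004, -0.002, -0.015, 0, 0, 0],
  ],
)

```text
clock: 20.05
tcp_pos: [0.6805, -0.0217, 0.0057]
eef_rot: [0.142, 1.551, -0.136]
force: [10.6, -2.3, -3.0]
finger_gap: -0.0003
```

```bash
python3 tgt.py 8 -90 37 0 1 0 -1
```

```text
t 20.05 q [-0.26  0.76  0.37  1.62 -0.35  0.8   0.08] tcp_w [ 0.6805 -0.0217  0.0057] press [  9.2 -90.8   5.7] gap -0.0
F press [ -0.3 -10.8  -3. ]
tip [  9.1 -90.2  39.7]
[8.0, -90.0, 37.0, 0.0, 1.0, 0.0, -1.0] [ 0.0027 -0.0013 -0.0008] [ 0.07  0.88 -0.3 ]
```

>>> apply_moves(
  steps=[
    [0, 0, -0.001, 0, 0, 0],
    [0, 0, -0.002, 0, 0, 0],
    [0, 0, -0.003, 0, 0, 0],
    [0, 0, 0.01, 0, 0, 0],
    [0, 0, 0.025, 0, 0, 0],
    [-0.01, 0, 0.042, 0, 0, 0],
    [-0.04, 0, 0.045, 0, 0, 0],
    [-0.08, 0, 0.045, 0, 0, 0],
    [-0.12, 0, 0.045, 0, 0, 0],
    [-0.16, 0, 0.045, 0, 0, 0],
  ],
)

```text
clock: 20.88
tcp_pos: [0.7177, -0.0292, 0.1648]
eef_rot: [0.143, 1.564, -0.135]
force: [0.8, 0.5, -0.5]
finger_gap: -0.0002
```

>>> apply_moves(
  steps=[
    [-0.035, 0, 0, 0, 0, 0],
    [-0.07, 0, 0, 0, 0, 0],
    [-0.1, 0, 0, 0, 0, 0],
    [-0.12, 0, 0, 0, 0, 0],
    [-0.125, 0, 0, 0, 0, 0],
    [-0.125, 0, 0, 0, 0, 0],
  ],
)

```text
clock: 21.38
tcp_pos: [0.7186, -0.0298, 0.2909]
eef_rot: [0.143, 1.559, -0.135]
force: [0.1, 1.2, -0.1]
finger_gap: 0.0001
```

```bash
python3 tgt.py -27 80 320 0 1 0 -1 -27 80 150 0 1 0 -1;python3 ov.py s8
```

```text
t 21.3833 q [-0.27  0.56  0.46  1.27 -0.25  1.35 -0.  ] tcp_w [ 0.7186 -0.0298  0.2909] press [   8.  -129.7  290.9] gap 0.0
F press [ 1.2  0.1 -0.1]
tip [   7.8 -129.4  324.9]
[-27.0, 80.0, 320.0, 0.0, 1.0, 0.0, -1.0] [ 0.0032 -0.0347 -0.2098] [ 0.08  0.42 -0.35]
[-27.0, 80.0, 150.0, 0.0, 1.0, 0.0, -1.0] [ 0.1732 -0.0358 -0.211 ] [ 0.08  0.42 -0.35]
```

View pics/s8.png

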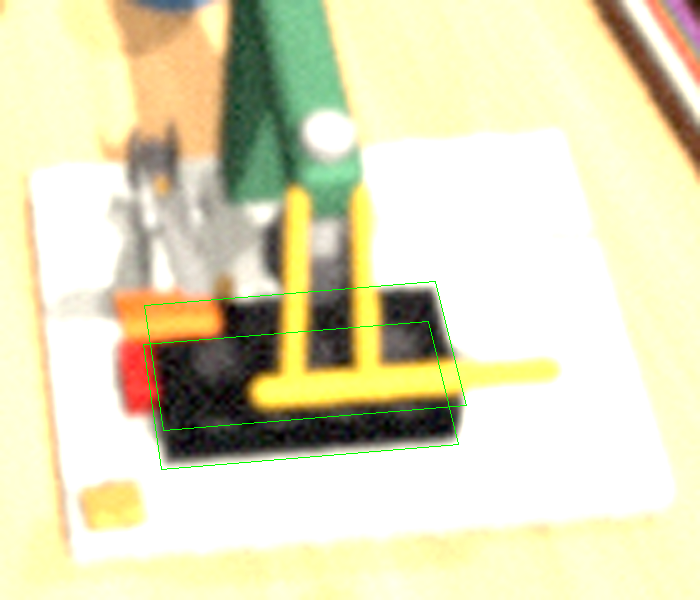

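>>> apply_moves(
  steps=[
    [0, -0.006, -0.03, 0, 0, 0],
    [0, -0.012, -0.06, 0, 0, 0],
    [0, -0.018, -0.09, 0, 0, 0],
    [0, -0.024, -0.12, 0, 0, 0],
    [0, -0.03, -0.15, 0, 0, 0],
    [0.003, -0.034, -0.18, 0, 0, 0],
    [0.003, -0.035, -0.2, 0, 0, 0],
    [0.003, -0.035, -0.211, 0, 0, 0],
    [0.02, -0.035, -0.211, 0, 0, 0],
    [0.04, -0.035, -0.211, 0, 0, 0],
  ],
)

```text
clock: 22.27
tcp_pos: [0.5043, -0.0261, 0.2476]
eef_rot: [0.143, 1.56, -0.133]
force: [0.5, -0.4, -0.5]
finger_gap: -0.0002
```

>>> apply_moves(
  steps=[
    [0.03, 0, 0, 0, 0, 0],
    [0.06, 0, 0, 0, 0, 0],
    [0.08, 0, 0, 0, 0, 0],
    [0.1, 0, 0, 0, 0, 0],
    [0.115, 0, 0, 0, 0, 0],
    [0.12, 0, 0, 0, 0, 0],
    [0.12, 0, 0, 0, 0, 0],
    [0.12, 0, 0, 0, 0, 0],
  ],
)

```text
clock: 22.93
tcp_pos: [0.5044, -0.0263, 0.1274]
eef_rot: [0.142, 1.563, -0.135]
force: [1.1, -0.2, 0.9]
finger_gap: 0.0003
```

```bash
python3 tgt.py -26 80 126 0 1 0 -1 -36 80 88 0 1 0 -1 -38 80 76 0 1 0 -1; python3 - <<'E'
from h import *
from cell import manip
s=manip.snapshot("side")
c2=cv2.resize(s["img"][145:295,290:450],None,fx=4,fy=4,interpolation=cv2.INTER_CUBIC);cv2.imwrite("pics/s9.png",np.clip(c2*1.7,0,255).astype(np.uint8))
E
```

```text
t 22.9333 q [-0.38  0.33  0.45  2.01 -0.2   0.84  0.01] tcp_w [ 0.5044 -0.0263  0.1274] press [-26.5  81.7 127.4] gap 0.0
F press [ 0.  -1.1  0.9]
tip [-26.6  81.8 161.4]
[-26.0, 80.0, 126.0, 0.0, 1.0, 0.0, -1.0] [0.0354 0.0003 0.0017] [ 0.09  0.15 -0.26]
[-36.0, 80.0, 88.0, 0.0, 1.0, 0.0, -1.0] [ 0.0734 -0.0099  0.0015] [ 0.09  0.15 -0.26]
[-38.0, 80.0, 76.0, 0.0, 1.0, 0.0, -1.0] [ 0.0854 -0.0119  0.0015] [ 0.09  0.15 -0.26]
```

View pics/s9.png

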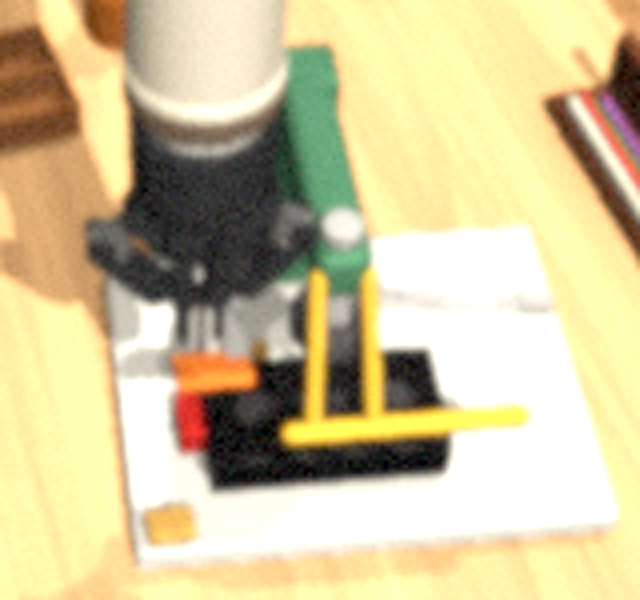

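>>> apply_moves(
  steps=[
    [0.01, 0, 0, 0, 0, 0],
    [0.02, 0, 0, 0, 0, 0],
    [0.028, 0, 0, 0, 0, 0],
    [0.034, 0, 0, 0, 0, 0],
    [0.038, -0.001, 0, 0, 0, 0],
    [0.042, -0.002, 0, 0, 0, 0],
    [0.046, -0.003, 0, 0, 0, 0],
    [0.05, -0.005, 0, 0, 0, 0],
    [0.053, -0.006, 0, 0, 0, 0],
    [0.056, -0.007, 0, 0, 0, 0],
  ],
)

```text
clock: 23.82
tcp_pos: [0.5038, -0.0326, 0.0713]
eef_rot: [0.143, 1.562, -0.135]
force: [1.2, 0.8, 1.2]
finger_gap: 0.0
```

```bash
python3 tgt.py -36 80 88 0 1 0 -1 -38 80 76 0 1 0 -1
```

```text
t 23.8167 q [-0.33  0.42  0.42  2.04 -0.26  0.72  0.07] tcp_w [ 0.5038 -0.0326  0.0713] press [-32.8  81.2  71.3] gap 0.0
F press [ 1.  -1.   1.2]
tip [-33.   81.3 105.3]
[-36.0, 80.0, 88.0, 0.0, 1.0, 0.0, -1.0] [ 0.0173 -0.0033  0.0011] [ 0.1   0.23 -0.32]
[-38.0, 80.0, 76.0, 0.0, 1.0, 0.0, -1.0] [ 0.0293 -0.0053  0.0011] [ 0.1   0.23 -0.32]
```

```bash
cat > sp.py <<'E'
import sys
from h import *
from cell import manip
n=sys.argv[1]
s=manip.snapshot(n)
if n=="side": c=s["img"][185:285,300:420]
else: c=s["img"][150:270,230:390]
c2=cv2.resize(c,None,fx=5,fy=5,interpolation=cv2.INTER_CUBIC);cv2.imwrite(f"pics/{sys.argv[2]}.png",np.clip(c2*1.8,0,255).astype(np.uint8))
E
python3 sp.py side s10
```

```text
(no output)
```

View pics/s10.png

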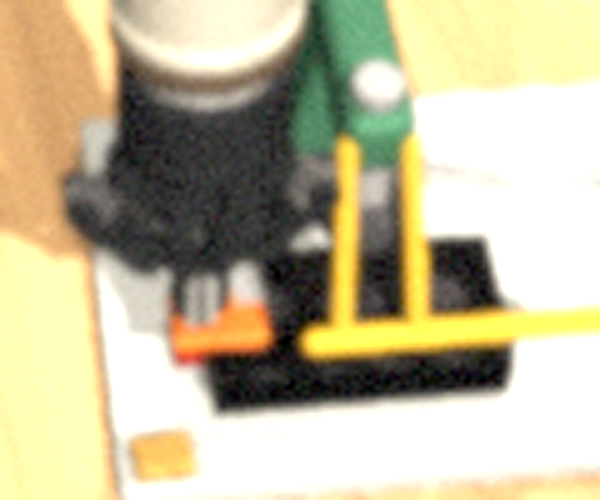

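>>> apply_moves(
  steps=[
    [0.003, -0.001, 0, 0, 0, 0],
    [0.006, -0.002, 0, 0, 0, 0],
    [0.009, -0.002, 0, 0, 0, 0],
    [0.012, -0.003, 0, 0, 0, 0],
    [0.015, -0.003, 0, 0, 0, 0],
    [0.018, -0.004, 0, 0, 0, 0],
    [0.021, -0.004, 0, 0, 0, 0],
    [0.024, -0.005, 0, 0, 0, 0],
    [0.027, -0.005, 0, 0, 0, 0],
    [0.027, -0.005, 0, 0, 0, 0],
  ],
)

```text
clock: 24.7
tcp_pos: [0.5028, -0.0374, 0.0474]
eef_rot: [0.145, 1.563, -0.133]
force: [-12.1, 0.7, 35.1]
finger_gap: 0.0003
```

```bash
python3 tgt.py -38 80 76 0 1 0 -1; python3 sp.py side s11
```

```text
t 24.7 q [-0.3   0.46  0.4   2.06 -0.29  0.67  0.11] tcp_w [ 0.5028 -0.0374  0.0474] press [-37.7  81.4  47.4] gap 0.0
F press [-1.4 12.  35.1]
tip [-38.   81.5  81.4]
[-38.0, 80.0, 76.0, 0.0, 1.0, 0.0, -1.0] [ 0.0054 -0.0003  0.0014] [ 0.06  0.15 -0.44]
```

View pics/s11.png

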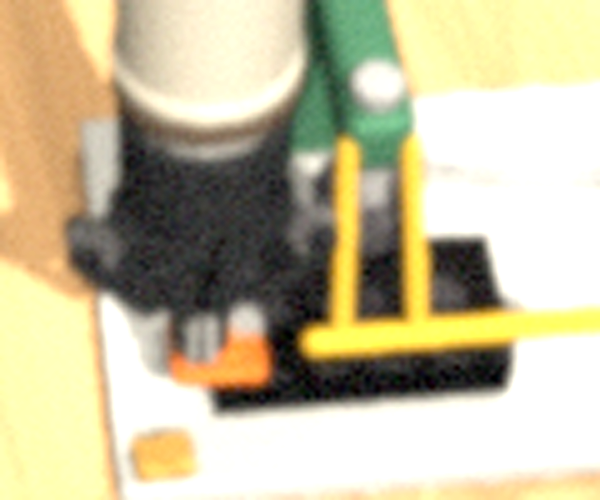

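>>> apply_moves(
  steps=[
    [-0.005, 0, 0, 0, 0, 0],
    [-0.012, 0, 0, 0, 0, 0],
    [-0.02, 0, 0, 0, 0, 0],
    [-0.02, 0, 0, 0, 0, 0],
  ],
)

```text
clock: 25.08
tcp_pos: [0.5037, -0.0379, 0.066]
eef_rot: [0.143, 1.56, -0.135]
force: [0.3, -0.4, -0.5]
finger_gap: -0.0001
```

```bash
python3 tgt.py -38 80 76 0 1 0 -1; python3 sp.py side s12
```

```text
t 25.0833 q [-0.32  0.43  0.41  2.05 -0.27  0.71  0.09] tcp_w [ 0.5037 -0.0379  0.066 ] press [-38.1  80.4  66. ] gap -0.0
F press [-0.4 -0.4 -0.5]
tip [-38.3  80.6 100. ]
[-38.0, 80.0, 76.0, 0.0, 1.0, 0.0, -1.0] [ 0.024  -0.0001  0.0002] [ 0.08  0.33 -0.32]
```

View pics/s12.png

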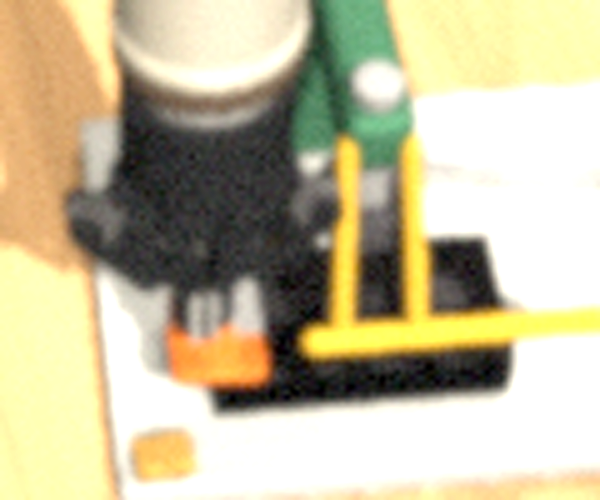

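>>> apply_moves(
  steps=[
    [-0.03, 0, 0, 0, 0, 0],
    [-0.06, 0, 0, 0, 0, 0],
    [-0.09, 0, 0, 0, 0, 0],
    [-0.12, 0, 0, 0, 0, 0],
    [-0.15, 0, 0, 0, 0, 0],
    [-0.18, 0, -0.02, 0, 0, 0],
    [-0.2, 0, -0.04, 0, 0, 0],
    [-0.21, 0, -0.05, 0, 0, 0],
    [-0.21, 0, -0.05, 0, 0, 0],
    [-0.21, 0, -0.05, 0, 0, 0],
  ],
)

```text
clock: 25.97
tcp_pos: [0.4527, -0.0295, 0.2747]
eef_rot: [0.143, 1.561, -0.134]
force: [1.3, -0.6, -0.1]
finger_gap: -0.0002
```

```bash
python3 tgt.py; python3 ov.py s13; python3 sp.py top t13
```

```text
t 25.9667 q [-0.46  0.03  0.48  1.96 -0.02  1.15 -0.14] tcp_w [ 0.4527 -0.0295  0.2747] press [-38.9 132.  274.7] gap -0.0
F press [-0.3 -1.3 -0.1]
tip [-39.1 132.2 308.6]
```

View pics/s13.png

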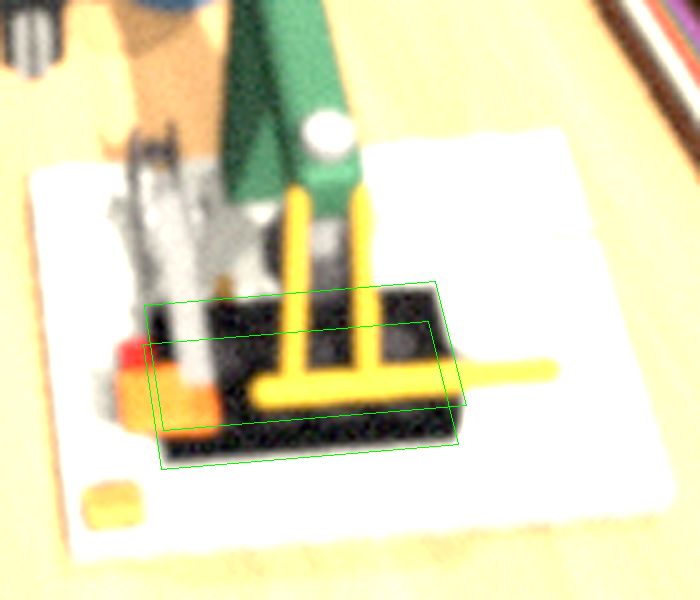

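View pics/t13.png

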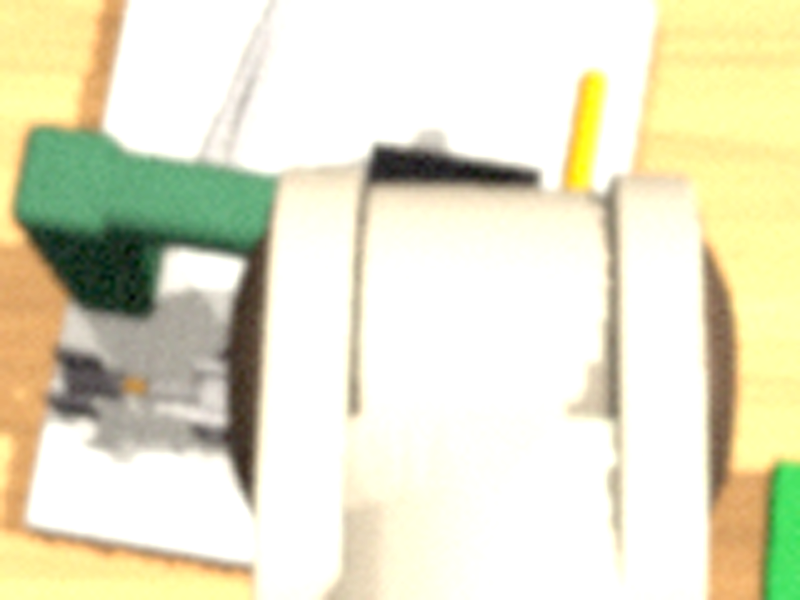

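>>> apply_moves(
  steps=[
    [0, 0, -0.03, 0, 0, 0],
    [0, 0.03, -0.06, 0, 0, 0],
    [0, 0.06, -0.09, 0, 0, 0],
    [0, 0.1, -0.1, 0, 0, 0],
    [0, 0.14, -0.1, 0, 0, 0],
    [0, 0.18, -0.1, 0, 0, 0],
    [0, 0.22, -0.1, 0, 0, 0],
    [0, 0.25, -0.1, 0, 0, 0],
    [0, 0.27, -0.1, 0, 0, 0],
    [0, 0.27, -0.1, 0, 0, 0],
  ],
)

```text
clock: 26.9
tcp_pos: [0.4012, 0.2583, 0.2734]
eef_rot: [0.138, 1.565, -0.131]
force: [0.2, 1.2, -0.2]
finger_gap: 0.0
```

```bash
python3 - <<'E'
from h import *
from cell import manip
T=np.load("press.npy");t=manip.snapshot("top");s=manip.snapshot("side")
print(manip.get_obs()["tcp_pos"])
cv2.imwrite("pics/tfull.png",t["img"])
o=(220,120);c=cv2.resize(t["img"][120:285,220:380],None,fx=3.6,fy=3.6,interpolation=cv2.INTER_CUBIC);c=np.clip(c*2.,0,255).astype(np.uint8)
q=(proj(t,p2w(T,[(-40,-75,52),(40,-75,52),(40,75,52),(-40,75,52)]))-o+.36)*3.6
cv2.polylines(c,[q.round().astype(np.int32)],True,(0,255,0),1)
for a in(0,.11,.44):
    p=p2w(T,[[85-122*np.cos(a)+6*np.sin(a),74,70+122*np.sin(a)+6*np.cos(a)]]);print(a,proj(s,p).round(1),proj(t,p).round(1))
for n,i in(("side",s),("top",t)):
    h=cv2.cvtColor(i["img"],cv2.COLOR_BGR2HSV);m=(h[...,0]>5)&(h[...,0]<16)&(h[...,1]>210)&(h[...,2]>110);m[:170]=0;m[290:]=0;m[:,:300 if n=="side" else 220]=0;m[:,400:]=0
    y,x=np.nonzero(m);print(n,x.mean(),y.mean(),m.sum())
cv2.imwrite("pics/t14.png",c)
d=cv2.absdiff(s["img"],load("side0.pkl")["img"]).max(2);cv2.imwrite("pics/dside.png",np.clip(d*3,0,255))
E
```

```text
[0.40130088 0.25345878 0.2735865 ]
0 [[342.6 253.7]] [[326.8 244.7]]
0.11 [[342.6 249.8]] [[326.2 243.7]]
0.44 [[342.3 235.4]] [[320.4 240.2]]
side 347.0 254.66666666666666 3
top 325.7647058823529 242.31372549019608 51
```

View pics/t14.png

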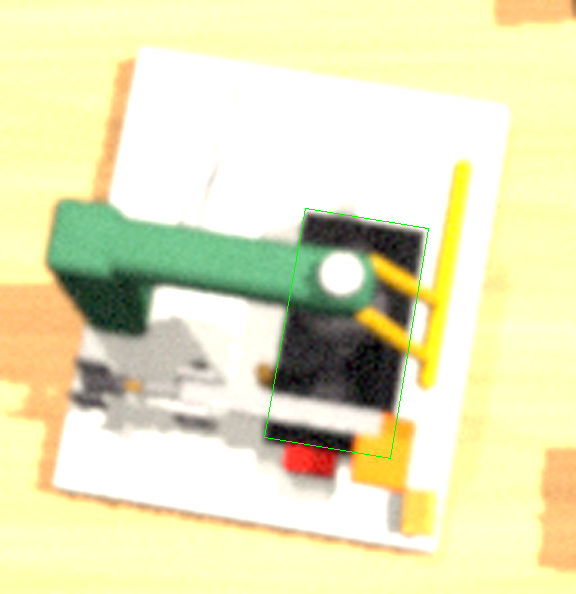

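View pics/dside.png

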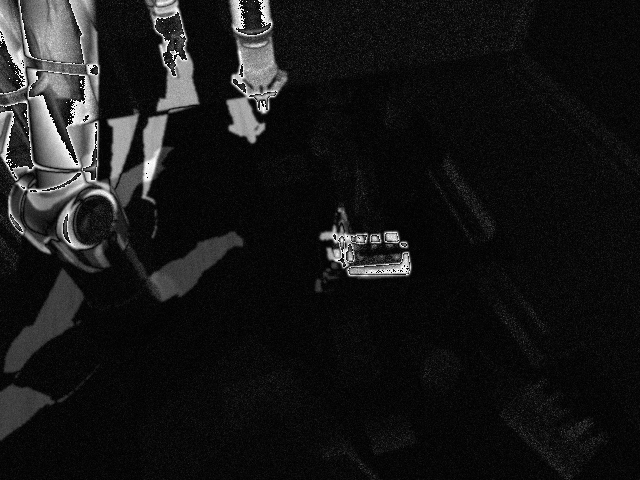

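```bash
python3 - <<'E'
from cell import manip
print(manip.get_obs()["qd"].round(3)); print(manip.finish_job())
E
```

```text
[ 0.019 -0.035  0.029  0.025  0.009  0.006  0.001]
the job is handed in; nothing more can be done
None
```

The press is ready and the job was handed in at about 27 s. The plate is home against both dowels and the stop, and the lever is latched down on it.

**What I did**
- I pushed the plate's front edge from under the rail at a 42° lean until it met the dowels. I then pushed its free end to the stop, and repeated both pushes to confirm.
- I pressed the lever pad down, let go and backed the arm away.

**Last checks**
- **Dowels:** the push rose from 14 to 26 N with only about 0.3 mm of movement, so the plate is hard against them.
- **Stop:** both end pushes stopped at the same position, within 0.1 mm.
- **Lever:** after I let go, it stayed down. The pad sits close to where it should be when clamped, about 1–2 pixels in the overhead picture.
- **Final pictures:** the plate lies on its home outline, with an even inset of about one pixel. The only differences from the first side picture are the plate, the lever, the arm and shadows. One faint change near the bed corner I took to be shadow, since the gauge block's pixel position had not changed.

**What disagreed**
- **Fingertip position:** the visible fingertips end about 33–34 mm short of the reported tool point. Contact agreed with the pictures, so I aimed by those.
- **Lever bottom height:** the fingertip stopped about 5 mm higher than the stated pad height.
- **Lever force:** the press peaked at about 35 N upward with 12 N sideways at the bottom. That is more than the spring's 8 N. I took it as the foot bottoming on the plate and did not rule out a light touch elsewhere.

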